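# Clamp a jar in the quick-release jar vise

### The job

Get the amber jar clamped in the jar vise so that its tight lid can be opened one-handed: squeeze the red quick-release lever, slide the blue jaw gently along until its pad has pushed the jar home into the V jaw, and let the lever go. Then turn the square knob clockwise until the pad's spring plunger is pushed in about half way, so that the jar is held firmly but not crushed, and leave the jar upright and everything else on the counter where it is.

Things in the scene. Friction and masses are not known exactly. Their poses are not given: they have to be found in the camera images.
- vise: One-handed jar vise, screwed to the counter. Grey base plate 120 x 390 mm, 15 mm thick. Its long axis is the vise's y axis; the jaw slides along it and closes towards +y, where a fixed rubber V jaw (top 92 mm above the counter) stands. z up, origin on the counter 10 mm off the plate's middle towards the carriage. Along the plate runs a rack of steel pins, 8 mm apart.
- seat (a point): Centre of the jar's foot when the jar is home in the V jaw: 125 mm along +y from the vise's origin, on top of the base plate (15 mm above the counter). Fixed to the vise; axes as the vise.
- jar: The jar to clamp: amber glass with a paper band and a brass-coloured lid, 72 mm diameter, 100 mm high, about 0.3 to 0.6 kg. Origin at the centre of its foot. It starts standing on the base plate 5 to 15 mm short of the V jaw.
- carriage: Blue sliding carriage, carrying lever, knob and pad. Origin at the foot of its front (+y) face, at counter height; axes as the vise. 130 mm long (from that face towards -y), 42 mm wide on top, top 75 mm above the counter. Slides along the vise's y, about 2.5 N friction. Sliding it with the lever squeezed, keep the push on the jar under 14 N (6 to 9 N is plenty; the jar itself slides at 2 to 4 N).
- jaw_front (a point): Middle of the carriage's front face, 66 mm above the counter. From it the pad (black rubber, 50 mm wide, 44 mm high) stands out on an orange-stemmed spring plunger; its face is 18 to 28 mm ahead with knob at 0 and spring free. The exact figure is NOT known: find it by touch. 5 N per mm; 10 mm of orange stem shows when free; half in (25 N) is right, under 14 N too loose, over 36 N the glass may break.
- grip (a point): Pinch point on the carriage: midway between blue post (-x side, rigid, 44 mm long along y, top 125 mm above counter) and red lever bar (+x side, 50 mm long, axis at 115 mm) once SQUEEZED. 113 mm above counter, 20 mm behind jaw_front. Pinch from above, fingers closing along the vise's x; outer faces lie 15 mm (post) and 29 mm (bar at rest) to either side, 30 mm overall squeezed (8 to 12 N).
- lever (a joint): Red squeeze lever, rad: 0 released, its pawl seated between two rack pins; 0.26 fully squeezed. Above about 0.16 the pawl is clear and the carriage slides; below it locks. Let go, it springs into the nearest gap, shifting the carriage up to 4 mm either way; if it lands on a pin (stays at 0.1 to 0.15) the screw's push moves the carriage back until it drops in.
- knob_grip (a point): Centre of the square black knob, the height to grip it, 148 mm above the counter, on its upright axis, 105 mm behind jaw_front along the vise's y. The knob is 34 mm square and 34 mm high (131 to 165 mm above the counter); at joint value 0 its sides lie along the vise's x and y. This frame turns with the knob.
- knob (a joint): Angle of the square knob, rad, 0 at the start, grows clockwise seen from above, at most 8. Each rad drives the pad 3.5 mm out towards the jar (5.5 mm a quarter turn). It turns with about 0.15 N m of friction, plus 0.0035 N m per newton of clamp force, and stays where it is left.
- can_blue: Bystander, leave it alone: blue drinks can, 58 mm across, 125 mm high; origin at its underside.
- can_orange: Bystander, leave it alone: orange drinks can, 58 mm across, 125 mm high; origin at its underside.
- spare_jar: Bystander, leave it alone: green jar with a white lid, 72 mm across, 100 mm high; origin at its underside.
- calculator: Bystander, leave it alone: desk calculator 170 x 140 x 25 mm; origin at its underside.
- order_bell: Bystander, leave it alone: counter bell, 80 mm across, 54 mm high; origin at its underside.
- coin_dish: Bystander, leave it alone: white coin dish, 110 mm across, 25 mm high; origin at its underside.
- jar_key: Bystander, leave it alone: small steel wrench, 150 mm long; origin at its underside.
Not all that is in view belongs to the job. There is more than one size of the jar; the job needs the middle-sized.

How it is judged:
By the outcome, as a careful person would: the job done as asked, in the order asked, and still so for the second after the job is handed in, with the robot touching nothing.
It also fails if it takes over 70 s, if anything falls off the work surface, if the arm or the gripper's body presses on something with over 40 N, if the wrist force passes 120 N, or if a joint passes its speed limit or range.

### The arm

A 6-joint arm with a two-finger parallel gripper is mounted at the origin on the work surface. World frame = base frame: x ahead of the robot, y to its left, z up, the work surface at z = 0. Lengths are in mm, angles in rad, forces in N, time in s.
With the tool pointing down it reaches from about 375 to 975 mm from the base axis. Payload 3.8 kg.
Tool frame: the origin (TCP) lies at the very end of the fingers, on their centre line; the grasp point (between the pads) lies 19 mm behind it (env.hold_point_z is the distance from the TCP to the grasp point, in mm); z points along the fingers, y is the direction in which the jaws open and shut (so a half turn about z gives the same grasp; the last joint's range is limited). The gripper opens to 88 mm and grips with 3 to 60 N. Pads are 18 mm wide; open, the fingers measure 123 mm over their backs; the gripper's body (75 mm by 187 mm) begins 45 mm behind the grasp point.
Start: joints at [1.256, 0.264, 1.604, -0, 1.274, -0.037], TCP at [185.11, 649.117, 238.706] pointing down, gripper open.
Joint ranges: [-2.63, 2.63], [-0.94, 2.18], [0.31, 2.57], [-1.31, 4.45], [0, 2.66], [-2.55, 2.55]. Speed limits (rad/s): [2.57, 2.57, 3.14, 3.14, 3.14, 3.14].

### API

Orientations are given as a unit quaternion [x, y, z, w].
In Python, from cell import env, vision gives the robot as it stands.
- The arm moves only by the tool carry_out, never from a script. Its argument "moves" is a list that holds one entry, the list of rows, each a list of 7 numbers: the finger opening in cm, from 0 to 8.81, then the shift along the tool's x, y, z in cm, then the turn, a rotation vector about the tool's x, y, z in degrees. A call has 1 to 10 rows; each row shifts and turns the pose as measured when the row begins, along the tool's axes as they then stand; what a row does not reach is not made up. A row lasts 1/12 s, in which the tool goes at most 41.7 mm and 7.16 degrees, less where a joint would pass 70% of its speed; a pose out of reach is approached as far as the arm can. A call is refused whole if a number of a shift passes 4.17 or a number of a turn 7.16, either way. A call with a gripper value outside its range is refused whole. The fingers move at their own pace and stop on an object; "newtons" is the grip in N (left out, the last holds). Time passes only in rows, so rows that do not move let the fingers close. It gives the time, the measured TCP pose, the force and the opening at its end, in the units of the state.
- env.get_state(): the state, without advancing time (a new reading comes with each control period).
- vision.grab_frame(name): name is "scene" or "top" or "wrist"; returns a dict with "pixels" (480x640x3 uint8, red, green, blue), "range_z" (480x640 float32, mm along the optical axis (not along the pixel's ray), 0 where there is no reading), "fx", "fy", "cx", "cy" (pixels), "rvec" (rotation vector, rad) and "tvec" (3), from world to camera coordinates, as OpenCV has them. Camera axes: x right, y down, z forward; pixel columns grow to the right and rows downward; lengths in mm; the calibration is good to about 2 mm. A picture is of the moment at which its call begins.
- env.job_done(): hands the job in, once; it reports no verdict.
The state is a dict: "clock": time; "joint_positions": joint angles; "qd": joint speeds; "joint_efforts": joint torques, N m; "position": TCP position; "orientation": TCP orientation; "wrist_force": force on the tool from outside, world axes, zero at the start; "ft_torque": the same for the moment, N m; "opening": opening from 0.0 (shut) to 1.0 (fully open).
Only numpy, scipy, OpenCV 4.12 (cv2) and the standard library are available. Lean on these libraries where they do the work, as an engineer would, in place of code of your own. Each camera call takes 0.05 s, during which the arm holds its last target.

## Working session

There is one attempt and no reset: what is moved stays moved. The work goes in short steps, Python scripts to look and compute and a tool call to move; the robot and the scene stay as the last step left them, time stands still between calls to the robot, and variables do not carry over. Pictures are saved under pics/ and viewed, and the job is handed in when it is done.

Besides the shell and the picture viewer there is one more tool, called after "Request:" as name(argument=value, ...), one argument or row to a line, values as JSON. carry_out: Moves the arm, as the interface text tells. Its arguments: {"type":"object","properties":{"moves":{"type":"array","items":{"type":"array","items":{"type":"array","items":{"type":"number"}}}},"newtons":{"type":"number"}},"required":["moves"]}

```bash
ls; mkdir -p pics
cat > h.py <<'E'
import numpy as np, cv2
from cell import env, vision
from scipy.spatial.transform import Rotation as R
def grab(n,save=None):
    f=vision.grab_frame(n)
    if save: cv2.imwrite('pics/'+save,f['pixels'][:,:,::-1])
    return f
def cloud(f):
    z=f['range_z'];v,u=np.mgrid[:480,:640]
    P=np.stack([(u-f['cx'])/f['fx']*z,(v-f['cy'])/f['fy']*z,z],-1)
    M=R.from_rotvec(np.ravel(f['rvec'])).as_matrix()
    return (P-np.ravel(f['tvec']))@M
def proj(f,p):
    K=np.array([[f['fx'],0,f['cx']],[0,f['fy'],f['cy']],[0,0,1]],float)
    return cv2.projectPoints(np.array(p,float).reshape(-1,1,3),np.ravel(f['rvec']).astype(float),np.ravel(f['tvec']).astype(float),K,None)[0].reshape(-1,2)
E
python3 - <<'E'
from h import *
for n in ('scene','top','wrist'):
    f=grab(n,n+'0.png'); np.savez(n+'0.npz',**f)
print(env.get_state())
E
```

```text
pics
{'clock': 0.15, 'joint_positions': array([ 1.25611743e+00,  2.64572456e-01,  1.60504591e+00, -4.06149629e-05,
        1.27368452e+00, -3.68637791e-02]), 'qd': array([ 5.52551537e-04, -3.80370540e-03, -4.15550182e-03, -6.50441837e-04,
       -2.60501664e-04,  1.47146618e-05]), 'joint_efforts': array([ 3.85551448e-04, -5.02852499e+01, -3.57467651e+01,  7.28425104e-02,
        2.48664874e-02, -9.61597198e-05]), 'position': array([184.94590488, 648.60691137, 237.68693618]), 'orientation': array([ 1.38455324e-01,  9.90368311e-01, -8.45336795e-04, -1.30418915e-04]), 'wrist_force': array([ 0.56079291, -0.55685585, -0.37131436]), 'ft_torque': array([-0.03554838, -0.01575859, -0.0026344 ]), 'opening': 1.0042152992004005}
```

View pics/scene0.png

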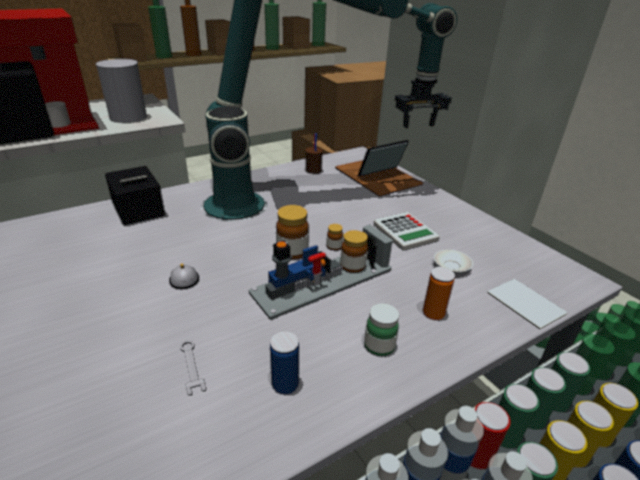

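View pics/top0.png

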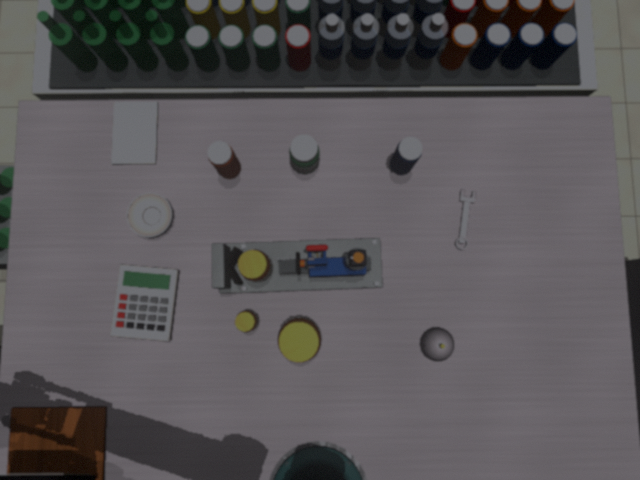

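View pics/wrist0.png

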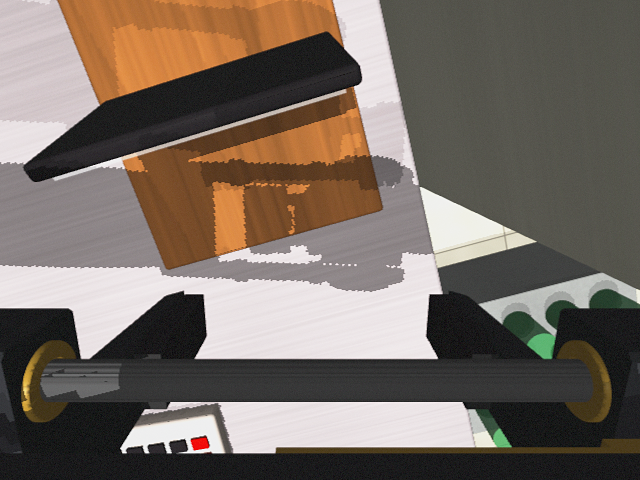

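The vise lies at about (212–382, 238–292) in the top picture, with the V jaw on the left (world +y), the jar at (253,265), the red lever at (316,248) and the knob at (357,259). The big jar at (299,341) and the small one at (245,321) are decoys.

Run:
```python
from h import *
f=dict(np.load('top0.npz')); W=cloud(f)
ok=f['range_z']>0
im=f['pixels'].astype(int)
reg=np.zeros((480,640),bool); reg[225:305,200:395]=1
z=W[...,2]
m=reg&ok
print('tvec',f['tvec'],f['fx'], 'table z',np.median(z[100:230,250:290]))
hist,e=np.histogram(z[m],bins=np.arange(-5,185,5)); print(list(zip(e.astype(int),hist)))
pl=m&(abs(z-15)<5); p=W[pl][:,:2].astype(np.float32); r=cv2.minAreaRect(p); print('plate',r,len(p))
hsv=cv2.cvtColor(f['pixels'],cv2.COLOR_RGB2HSV)
def st(n,mm):
    q=W[mm]; print(n,len(q),np.round(q.mean(0),1),np.round(np.percentile(q,[3,50,97],axis=0),1).tolist())
H,S,V=hsv[...,0],hsv[...,1],hsv[...,2]
st('jar',m&(z>105)&(z<122)&(abs(W[...,1]-np.median(W[260:270,250:256,1]))<45))
st('blue top',m&(H>100)&(H<130)&(S>120)&(abs(z-75)<6))
st('blue post',m&(H>100)&(H<130)&(S>120)&(abs(z-125)<6))
st('red',m&((H<6)|(H>172))&(S>140)&(z>90))
st('knob',m&(abs(z-165)<5)); q=W[m&(abs(z-165)<5)][:,:2].astype(np.float32); print(cv2.minAreaRect(q))
st('V',m&(abs(z-92)<5))
big=np.zeros_like(m); 
big=f['pixels'][225:305,200:395]; cv2.imwrite('pics/topz.png',cv2.resize(big[:,:,::-1],None,fx=4,fy=4,interpolation=cv2.INTER_CUBIC))
f=dict(np.load('scene0.npz'));cv2.imwrite('pics/scz.png',cv2.resize(f['pixels'][195:320,235:405,::-1],None,fx=4.5,fy=4.5,interpolation=cv2.INTER_CUBIC))
```

```text
tvec [  -1.86861057  564.87883621 1061.32036517] 462.8052927672036 table z 0.47964791729634737
[(np.int64(-5), np.int64(2993)), (np.int64(0), np.int64(3959)), (np.int64(5), np.int64(135)), (np.int64(10), np.int64(1776)), (np.int64(15), np.int64(2478)), (np.int64(20), np.int64(107)), (np.int64(25), np.int64(29)), (np.int64(30), np.int64(42)), (np.int64(35), np.int64(37)), (np.int64(40), np.int64(153)), (np.int64(45), np.int64(296)), (np.int64(50), np.int64(51)), (np.int64(55), np.int64(34)), (np.int64(60), np.int64(42)), (np.int64(65), np.int64(68)), (np.int64(70), np.int64(440)), (np.int64(75), np.int64(452)), (np.int64(80), np.int64(81)), (np.int64(85), np.int64(176)), (np.int64(90), np.int64(237)), (np.int64(95), np.int64(271)), (np.int64(100), np.int64(356)), (np.int64(105), np.int64(18)), (np.int64(110), np.int64(259)), (np.int64(115), np.int64(435)), (np.int64(120), np.int64(155)), (np.int64(125), np.int64(95)), (np.int64(130), np.int64(56)), (np.int64(135), np.int64(0)), (np.int64(140), np.int64(3)), (np.int64(145), np.int64(11)), (np.int64(150), np.int64(8)), (np.int64(155), n
[... 236 characters left out ...]
4394226) 4254
jar 657 [519.6 140.3 115.4] [[493.0, 113.2, 111.8], [519.7, 140.8, 115.4], [546.2, 167.7, 119.3]]
blue top 566 [512.4 -37.6  75.3] [[497.0, -101.3, 72.2], [509.9, -35.9, 75.3], [535.2, 9.7, 78.7]]
blue post 67 [522.8  -3.4 124.9] [[519.7, -21.5, 121.2], [522.2, -4.3, 124.9], [526.7, 15.2, 128.4]]
red 98 [553.5  -1.3 121.4] [[548.7, -19.9, 118.2], [552.9, -2.3, 121.5], [559.3, 17.5, 124.3]]
knob 249 [527.6 -86.  164.5] [[512.2, -101.7, 161.0], [526.9, -85.4, 164.5], [543.2, -70.7, 168.0]]
((527.6781616210938, -85.49075317382812), (33.20254898071289, 31.783931732177734), 89.41300201416016)
V 400 [517.2 154.6  91.7] [[481.8, 38.3, 87.4], [515.5, 184.6, 91.7], [555.9, 210.4, 96.7]]
```

View pics/topz.png

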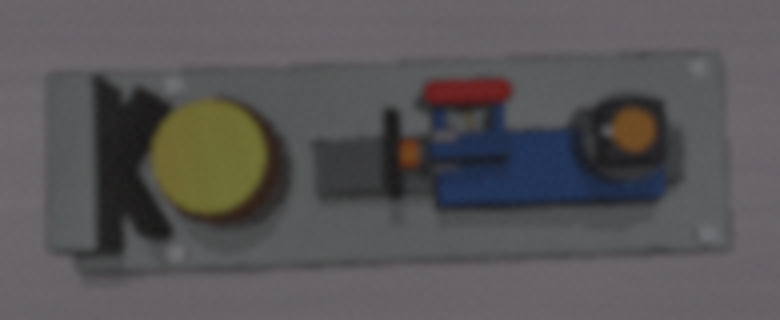

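View pics/scz.png

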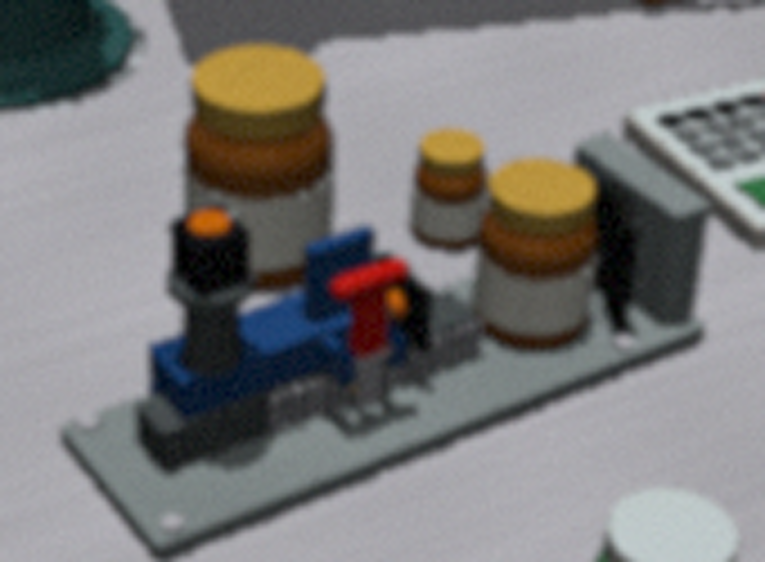

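```bash
cat >> h.py <<'E'
TH=np.deg2rad(1.75); C=np.array([524.2,39.3])
def v2w(x,y,z):
    c,s=np.cos(TH),np.sin(TH); O=C+10*np.array([s,-c])
    return [O[0]+c*x-s*y,O[1]+s*x+c*y,z]
E
cat > ov.py <<'E'
from h import *
def box(x0,x1,y0,y1,z): return [v2w(a,b,z) for a,b in((x0,y0),(x1,y0),(x1,y1),(x0,y1))]
def overlay(fn,crop,k,out,yf,lev=29):
    f=dict(np.load(fn)) if isinstance(fn,str) else fn
    u0,u1,v0,v1=crop
    im=cv2.resize(f['pixels'][v0:v1,u0:u1,::-1],None,fx=k,fy=k,interpolation=cv2.INTER_CUBIC)
    def dr(pts,c):
        q=(proj(f,pts)+.5-[u0,v0])*k-.5; cv2.polylines(im,[q.round().astype(np.int32)],True,c,1)
    dr(box(-60,60,-185,205,15),(0,255,0))
    dr(box(-21,21,yf-130,yf,75),(255,255,0))
    dr(box(-15,-7,yf-42,yf+2,125),(255,0,255))
    dr(box(lev-10,lev,yf-45,yf+5,115),(0,255,255))
    dr(box(-17,17,yf-122,yf-88,165),(255,255,255))
    a=np.linspace(0,6.28,30)
    dr([v2w(36*np.cos(t),125+36*np.sin(t),115) for t in a],(0,0,255))
    cv2.imwrite('pics/'+out,im)
E
python3 - <<'E'
from ov import *
f=dict(np.load('top0.npz'))
print('cam',-R.from_rotvec(f['rvec'].ravel()).as_matrix().T@f['tvec'].ravel())
c,s=np.cos(TH),np.sin(TH);O=C+10*np.array([s,-c]);k=np.array([527.6,-85.7])-O
yk=k@[-s,c]; print('knob vise',k@[c,s],yk,O)
overlay('top0.npz',(200,395,225,305),4,'ov_t.png',yk+105)
overlay('scene0.npz',(235,405,195,320),4.5,'ov_s.png',yk+105)
E
```

```text
cam [ 440.18027519   -5.44241758 1118.79587694]
knob vise -0.4188999423829997 -115.04552979950252 [524.50538513  29.30466409]
```

View pics/ov_t.png

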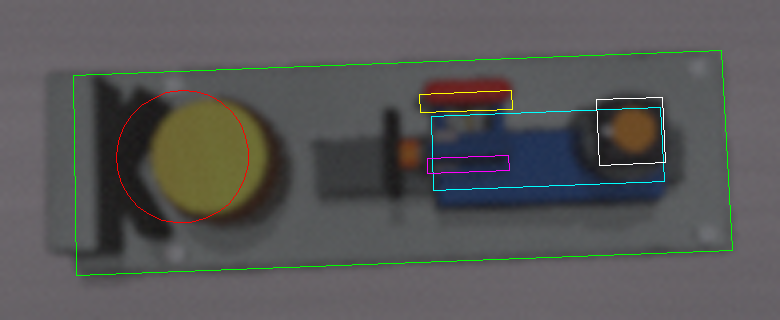

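View pics/ov_s.png

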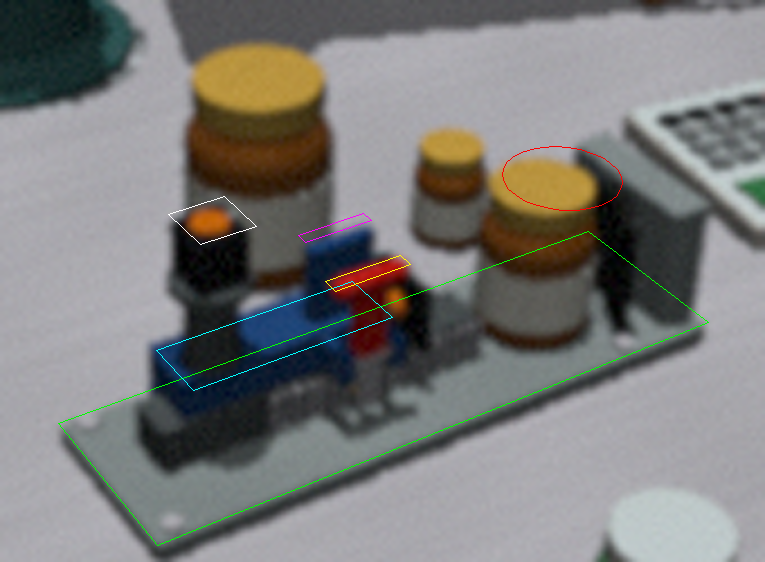

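The top picture suggests that the lever group is slightly off the modelled axis, so I'll go there and check with the wrist camera before pinching.

```bash
cat >> h.py <<'E'
def tcp():
    s=env.get_state(); return np.array(s['position']),R.from_quat(s['orientation'])
def down(yawdeg): # tool y at yawdeg in world, z down
    a=np.deg2rad(yawdeg); y=np.array([np.cos(a),np.sin(a),0]); z=np.array([0,0,-1.]); x=np.cross(y,z)
    return R.from_matrix(np.stack([x,y,z],1))
def plan(p1,R1,op=8.81,n=None):
    p,r=tcp(); d=np.array(p1)-p; rv=(r.inv()*R1).as_rotvec(degrees=True)
    n=n or int(max(np.ceil(np.linalg.norm(d)/40),np.ceil(np.linalg.norm(rv)/7),1))
    out=[]
    for i in range(n):
        ri=r*R.from_rotvec(rv*i/n,degrees=True)
        out.append([op]+(ri.inv().apply(d/n)/10).round(2).tolist()+(rv/n).round(2).tolist())
    print(n,'rows'); [print(o) for o in out]
E
python3 - <<'E'
from h import *
f=dict(np.load('wrist0.npz')); p,r=tcp()
M=R.from_rotvec(f['rvec'].ravel()); cam=-M.as_matrix().T@f['tvec'].ravel()
print('cam in tool',r.inv().apply(cam-p),(r.inv()*M.inv()).as_matrix().round(3),f['fx'])
plan([545,0,260],down(1.75),n=19)
E
```

```text
cam in tool [ 6.68673435e+01 -2.22615668e-02 -1.45709886e+02] [[ 0.001 -0.964 -0.265]
 [ 1.     0.001  0.   ]
 [ 0.    -0.265  0.964]] 400.2819090408424
19 rows
[8.81, -2.76, -2.76, -0.11, -0.0, 0.0, 3.81]
[8.81, -2.94, -2.57, -0.11, -0.0, 0.0, 3.81]
[8.81, -3.1, -2.37, -0.11, -0.0, 0.0, 3.81]
[8.81, -3.25, -2.16, -0.11, -0.0, 0.0, 3.81]
[8.81, -3.39, -1.94, -0.11, -0.0, 0.0, 3.81]
[8.81, -3.51, -1.71, -0.11, -0.0, 0.0, 3.81]
[8.81, -3.61, -1.48, -0.11, -0.0, 0.0, 3.81]
[8.81, -3.7, -1.23, -0.12, -0.0, 0.0, 3.81]
[8.81, -3.78, -0.98, -0.12, -0.0, 0.0, 3.81]
[8.81, -3.84, -0.73, -0.12, -0.0, 0.0, 3.81]
[8.81, -3.88, -0.47, -0.12, -0.0, 0.0, 3.81]
[8.81, -3.9, -0.22, -0.12, -0.0, 0.0, 3.81]
[8.81, -3.9, 0.04, -0.12, -0.0, 0.0, 3.81]
[8.81, -3.89, 0.3, -0.12, -0.0, 0.0, 3.81]
[8.81, -3.86, 0.56, -0.12, -0.0, 0.0, 3.81]
[8.81, -3.82, 0.82, -0.12, -0.0, 0.0, 3.81]
[8.81, -3.76, 1.07, -0.12, -0.0, 0.0, 3.81]
[8.81, -3.68, 1.31, -0.12, -0.0, 0.0, 3.81]
[8.81, -3.58, 1.56, -0.12, -0.0, 0.0, 3.81]
```

Request:
carry_out(
  moves=[
    [[8.81, -2.8, -2.8, -0.5, 0, 0, 3.8], [8.81, -2.9, -2.6, -0.5, 0, 0, 3.8], [8.81, -3.1, -2.4, -0.5, 0, 0, 3.8], [8.81, -3.2, -2.2, -0.5, 0, 0, 3.8], [8.81, -3.4, -1.9, -0.5, 0, 0, 3.8], [8.81, -3.5, -1.7, -0.5, 0, 0, 3.8], [8.81, -3.6, -1.5, -0.5, 0, 0, 3.8], [8.81, -3.7, -1.2, -0.5, 0, 0, 3.8], [8.81, -3.8, -1.0, -0.5, 0, 0, 3.8], [8.81, -3.8, -0.7, -0.5, 0, 0, 3.8]],
  ],
)

```text
clock: 0.98
position: [371.1, 295.3, 282.3]
orientation: [0.461, 0.887, -0.005, -0.001]
wrist_force: [0.4, 0.4, 0.1]
opening: 1.0
```

Request:
carry_out(
  moves=[
    [[8.81, -3.9, -0.5, 0, 0, 0, 3.8], [8.81, -3.9, -0.2, 0, 0, 0, 3.8], [8.81, -3.9, 0, 0, 0, 0, 3.8], [8.81, -3.9, 0.3, 0, 0, 0, 3.8], [8.81, -3.9, 0.5, 0, 0, 0, 3.8], [8.81, -3.8, 0.8, 0, 0, 0, 3.8], [8.81, -3.7, 1.0, 0, 0, 0, 3.8], [8.81, -3.7, 1.3, 0, 0, 0, 3.8], [8.81, -3.5, 1.5, 0, 0, 0, 3.8], [8.81, 0, 0, 0, 0, 0, 0]],
  ],
)

```text
clock: 1.82
position: [535.5, -39.6, 285.2]
orientation: [0.715, 0.699, -0.003, 0.003]
wrist_force: [0.3, -0.5, 0.9]
opening: 1.001
```

Run:
```python
from h import *
f=grab('wrist','w1.png');np.savez('w1.npz',**f)
s=env.get_state();print(s['clock'],s['position'],s['joint_positions'],s['wrist_force']);plan([528,0,290],down(1.75))
```

```text
1.8667 [534.29431458 -37.32914762 285.00434822] [-0.11168348 -0.02623796  1.84141678 -0.00741411  1.32782926 -0.08911664] [-0.7685333   0.91599336 -0.50997136]
1 rows
[8.81, 3.72, -0.71, -0.52, -0.13, 0.4, -2.94]
```

View pics/w1.png

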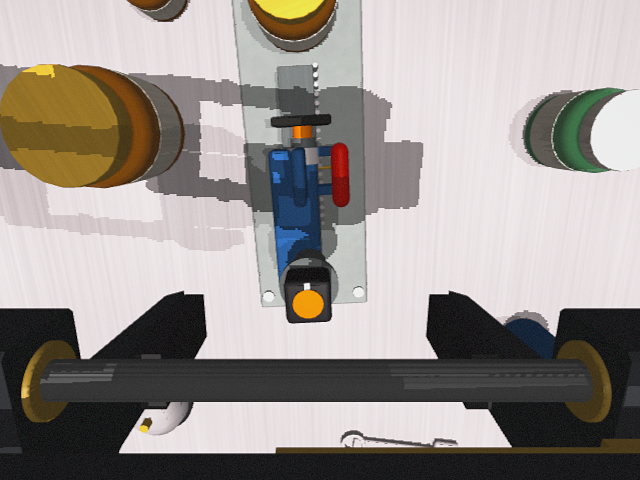

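The wrist picture shows the post at about (300,178), the lever bar at (341,175), the knob at (308,303), the pad at (301,120) and the jar at the top. I'll measure these from depth.

```bash
cat > meas.py <<'E'
from h import *
def meas(f,ret=False):
    W=cloud(f); z=W[...,2]; ok=f['range_z']>0
    hsv=cv2.cvtColor(f['pixels'],cv2.COLOR_RGB2HSV); H,S,V=[hsv[...,i] for i in range(3)]
    c,s=np.cos(TH),np.sin(TH);O=C+10*np.array([s,-c])
    d=W[...,:2]-O; X=d@[c,s]; Y=d@[-s,c]
    roi=ok&(abs(X)<62)&(Y>-190)&(Y<230)
    Q=np.stack([X,Y,z],-1)
    def st(n,m):
        q=Q[m&roi]
        if len(q)<5: print(n,len(q)); return
        print(n,len(q),np.percentile(q,[1,50,99],axis=0).round(1).tolist())
    blue=(H>100)&(H<130)&(S>90)
    st('plate',(abs(z-15)<4)); 
    st('carr top',blue&(abs(z-75)<4)); st('post top',blue&(abs(z-125)<5))
    st('red',((H<6)|(H>172))&(S>150)&(z>95)&(Y<60)); st('knob top',(abs(z-165)<5))
    st('orange stem',(H>8)&(H<22)&(S>150)&(z<100)&(z>40)&(Y<40)&(Y>-30))
    st('pad',(V<70)&(S<90)&(z>78)&(z<96)&(Y>-15)&(Y<60)); st('jar lid',(z>112)&(z<120)&(Y>60))
    q=Q[(abs(z-116)<4)&(Y>60)&roi]
    if len(q)>50: print('lid circ',cv2.minEnclosingCircle(q[:,:2].astype(np.float32)))
    return Q
E
python3 - <<'E'
from meas import *
f=dict(np.load('w1.npz')); Q=meas(f)
for v in (150,170,178,190): print(v,[tuple(Q[v,u].round(0)) for u in range(262,354,5)])
E
```

```text
plate 19564 [[-57.9, -180.6, 12.6], [21.3, 6.2, 14.8], [60.2, 114.7, 17.1]]
carr top 4081 [[-28.5, -117.6, 71.4], [-12.9, -66.1, 74.7], [22.5, -13.0, 76.5]]
post top 756 [[-17.5, -102.2, 121.4], [-1.7, -31.8, 124.4], [3.1, -11.1, 126.7]]
red 1026 [[23.9, -55.7, 116.8], [30.2, -31.4, 120.7], [36.7, -8.8, 123.2]]
knob top 1946 [[-15.1, -132.5, 160.2], [1.3, -115.0, 164.0], [17.5, -100.5, 166.5]]
orange stem 240 [[-6.4, -2.8, 66.6], [2.0, 2.3, 73.1], [9.5, 7.2, 76.7]]
pad 597 [[-22.3, 7.2, 85.0], [1.4, 11.1, 87.6], [25.6, 15.0, 89.5]]
jar lid 992 [[-23.1, 78.8, 112.4], [-1.2, 85.8, 114.8], [21.1, 91.2, 116.5]]
lid circ ((-0.8579702377319336, 90.81769561767578), 24.91288948059082)
150 [(np.float64(-42.0), np.float64(-13.0), np.float64(15.0)), (np.float64(-37.0), np.float64(-14.0), np.float64(15.0)), (np.float64(-26.0), np.float64(-12.0), np.float64(66.0)), (np.float64(-21.0), np.float64(-12.0), np.float64(73.0)), (np.float64(-17.0), np.float64(-12.0), np.float64(71.0)), (np.float64(-12.0), np.float64(-13.0), np.float64(72.0)), (np.float64(-5.0), np.float64(-11.0), np.float64(123.0)), (np
[... 3278 characters left out ...]
oat64(75.0)), (np.float64(-3.0), np.float64(-41.0), np.float64(125.0)), (np.float64(1.0), np.float64(-41.0), np.float64(124.0)), (np.float64(3.0), np.float64(-48.0), np.float64(76.0)), (np.float64(8.0), np.float64(-48.0), np.float64(75.0)), (np.float64(12.0), np.float64(-49.0), np.float64(73.0)), (np.float64(16.0), np.float64(-49.0), np.float64(72.0)), (np.float64(21.0), np.float64(-49.0), np.float64(71.0)), (np.float64(24.0), np.float64(-43.0), np.float64(119.0)), (np.float64(28.0), np.float64(-43.0), np.float64(121.0)), (np.float64(31.0), np.float64(-43.0), np.float64(122.0)), (np.float64(35.0), np.float64(-44.0), np.float64(120.0)), (np.float64(48.0), np.float64(-58.0), np.float64(16.0))]
```

Run:
```python
from meas import *
f=dict(np.load('w1.npz')); 
c,s=np.cos(TH),np.sin(TH)
W=cloud(f);z=W[...,2];c_,O=0,C+10*np.array([s,-c]);d=W[...,:2]-O;X=d@[c,s];Y=d@[-s,c]
m=(abs(z-15)<3.5)&(abs(X)<70)&(f['range_z']>0)
e=[[],[]]
for y in range(-160,60,8):
    k=m&(abs(Y-y)<4)
    if k.sum()>50: e[0].append((y,X[k].min()));e[1].append((y,X[k].max()))
for a in e: a=np.array(a); pf=np.polyfit(a[:,0],a[:,1],1); print(np.rad2deg(pf[0]),pf[1], (a[:,1]-np.polyval(pf,a[:,0])).std())
red=None
hsv=cv2.cvtColor(f['pixels'],cv2.COLOR_RGB2HSV);H,S=hsv[...,0],hsv[...,1]
for n,k in(('red',((H<6)|(H>172))&(S>150)&(z>110)&(abs(X)<60)&(Y<20)),('post',(H>100)&(H<130)&(S>90)&(abs(z-125)<4)&(abs(X)<12)&(Y>-60))):
    print(n,cv2.minAreaRect(np.stack([X[k],Y[k]],1).astype(np.float32)))
# big jar
k=(z>90)&(f['range_z']>0)&(X<-62)&(X>-200); print('big jar',X[k].max(),np.percentile(z[k],99),np.median(X[k]),np.median(Y[k]))
plan(v2w(8,-31,220),down(2))
```

```text
-0.003885833991695324 -58.734668084495155 0.17214303154157395
0.12795181123454483 60.6198534468478 0.35265999245116486
red ((3.782135009765625, -51.43044662475586), (88.1349868774414, 89.0665283203125), 20.12407875061035)
post ((-1.8242771625518799, -31.959224700927734), (42.986595153808594, 10.047538757324219), 89.81416320800781)
big jar -120.17260960523416 136.49660834403596 -155.6652148208205 14.599906234188808
2 rows
[8.81, 1.82, -0.07, 3.24, -0.06, 0.2, -1.6]
[8.81, 1.81, -0.03, 3.24, -0.06, 0.2, -1.6]
```

Request:
carry_out(
  moves=[
    [[8.81, 1.6, 0, 3.2, 0, 0, -1.6], [8.81, 1.6, 0, 3.2, 0, 0, -1.6], [8.81, 0, 0, 3, 0, 0, 0], [8.81, 0, 0, 2, 0, 0, 0], [8.81, 0, 0, 0, 0, 0, 0]],
  ],
)

```text
clock: 2.28
position: [534.4, -2.3, 169.3]
orientation: [0.693, 0.721, -0.001, 0.002]
wrist_force: [-0.3, -0.9, 0.2]
opening: 0.999
```

Run:
```python
from meas import *
f=grab('wrist','w2.png');np.savez('w2.npz',**f)
s=env.get_state();print(s['clock'],s['position'],s['wrist_force']);Q=meas(f);plan(v2w(8,-32,94),down(1.75))
```

```text
2.3333 [535.01492397  -2.30476719 170.94986847] [-1.04686195 -0.18382774 -0.15939715]
plate 29391 [[-57.7, -140.9, 12.8], [19.6, 29.3, 14.8], [60.2, 119.5, 16.5]]
carr top 7007 [[-28.5, -106.6, 71.3], [-12.8, -59.6, 74.7], [32.3, -12.2, 76.3]]
post top 1563 [[-6.6, -52.2, 121.2], [-1.5, -30.0, 124.4], [3.0, -10.5, 126.1]]
red 2210 [[23.5, -53.8, 115.6], [29.8, -29.2, 120.7], [36.8, -8.1, 122.9]]
knob top 555 [[-42.1, -104.0, 160.0], [-3.2, -100.7, 161.7], [61.3, -22.1, 169.9]]
orange stem 389 [[-6.0, -4.0, 45.9], [2.1, 1.2, 73.3], [10.0, 7.2, 86.2]]
pad 1284 [[-22.8, 7.2, 79.8], [1.9, 11.7, 87.6], [25.5, 15.2, 89.3]]
jar lid 3553 [[-24.2, 78.9, 112.5], [0.5, 88.1, 114.8], [24.9, 94.3, 116.5]]
lid circ ((0.18642807006835938, 94.37519836425781), 27.064308166503906)
2 rows
[8.81, 0.01, -0.09, 3.85, 0.1, 0.13, 0.25]
[8.81, 0.01, -0.08, 3.85, 0.1, 0.13, 0.25]
```

View pics/w2.png

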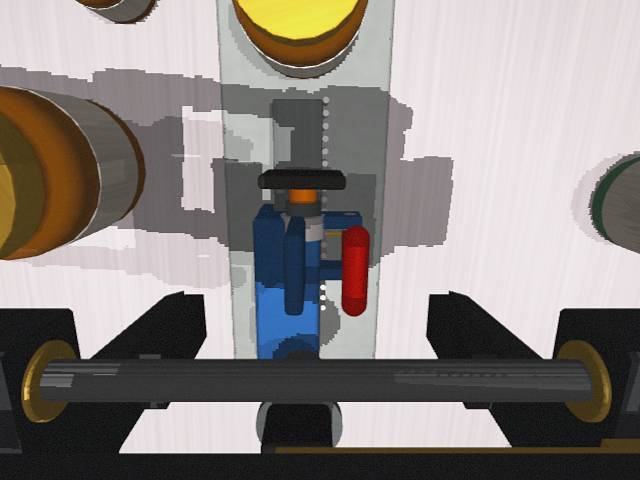

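The post is at (295,265) and the bar at (355,270), which agrees with the earlier measurement. I'll descend and pinch.

Request:
carry_out(
  moves=[
    [[8.81, 0, -0.1, 3.5, 0.1, 0.1, 0.2], [8.81, 0, 0, 2.7, 0, 0, 0.2], [8.81, 0, 0, 1.3, 0, 0, 0], [7, 0, 0, 0.1, 0, 0, 0], [5, 0, 0, 0, 0, 0, 0], [5, 0, 0, 0, 0, 0, 0]],
  ],
  newtons=18,
)

```text
clock: 2.83
position: [540.4, 1.5, 103.7]
orientation: [0.693, 0.721, 0.005, 0.007]
wrist_force: [-0.6, 0.8, 0.7]
opening: 0.796
```

Run:
```python
from h import *
s=env.get_state();print(s['clock'],s['position'],s['wrist_force'],s['opening']*88.1);plan(v2w(8.2,-31.5,94),down(1.75))
```

```text
2.8333 [540.3622787    1.4985431  103.72427376] [-0.55516188  0.79053988  0.68307674] 70.13914181454017
1 rows
[8.81, -0.31, -0.7, 0.96, 0.93, 0.16, 0.46]
```

Request:
carry_out(
  moves=[
    [[6, -0.3, -0.7, 1.0, 0.9, 0.2, 0.5], [6, 0, 0, 0, 0, 0, 0], [6, 0, 0, 0, 0, 0, 0]],
  ],
)

```text
clock: 3.08
position: [536.9, -1.8, 98.2]
orientation: [0.696, 0.718, 0.003, 0.003]
wrist_force: [0.2, 0.1, 0.2]
opening: 0.679
```

Run:
```python
from h import *
s=env.get_state();print(s['clock'],s['position'],s['wrist_force'],s['opening']*88.1);plan(v2w(8.2,-31.5,94),down(1.75))
```

```text
3.0833 [536.88085224  -1.82132241  98.21901702] [0.20500594 0.09367395 0.24207379] 59.846073112668954
1 rows
[8.81, -0.0, -0.33, 0.42, 0.46, -0.03, -0.04]
```

Request:
carry_out(
  moves=[
    [[6, 0, -0.4, 0.5, 0.5, 0, 0], [6, 0, 0, 0, 0, 0, 0]],
  ],
)

```text
clock: 3.25
position: [533.4, -2.3, 94.1]
orientation: [0.697, 0.717, 0.0, 0.0]
wrist_force: [-0.4, 0.4, -0.1]
opening: 0.678
```

Run:
```python
from h import *
s=env.get_state();print(s['clock'],s['position'],s['wrist_force'],s['opening']*88.1);plan(v2w(8.2,-31.5,94),down(1.75))
```

```text
3.25 [533.3789793   -2.26641394  94.13459538] [-0.39515347  0.35239481 -0.11489583] 59.74723621385251
1 rows
[8.81, 0.03, 0.03, 0.01, 0.03, -0.02, -0.07]
```

Request:
carry_out(
  moves=[
    [[4.5, 0, 0, 0, 0, 0, 0], [4, 0, 0, 0, 0, 0, 0], [3.5, 0, 0, 0, 0, 0, 0], [2.5, 0, 0, 0, 0, 0, 0], [2.5, 0, 0, 0, 0, 0, 0], [2.5, 0, 0, 0, 0, 0, 0]],
  ],
  newtons=18,
)

```text
clock: 3.75
position: [534.9, -2.4, 94.5]
orientation: [0.697, 0.717, 0.001, 0.001]
wrist_force: [0.4, -0.4, -0.4]
opening: 0.384
```

Run:
```python
from h import *
f=grab('wrist','w3.png')
s=env.get_state();print(s['clock'],s['position'],s['wrist_force'],s['opening']*88.1);plan(v2w(8.2,-31.5,94),down(1.75))
```

```text
3.8 [535.02686068  -2.3264023   94.49001023] [0.27345994 1.43242617 0.23704947] 33.96813178451981
1 rows
[8.81, 0.04, -0.14, 0.05, 0.21, -0.03, -0.1]
```

View pics/w3.png

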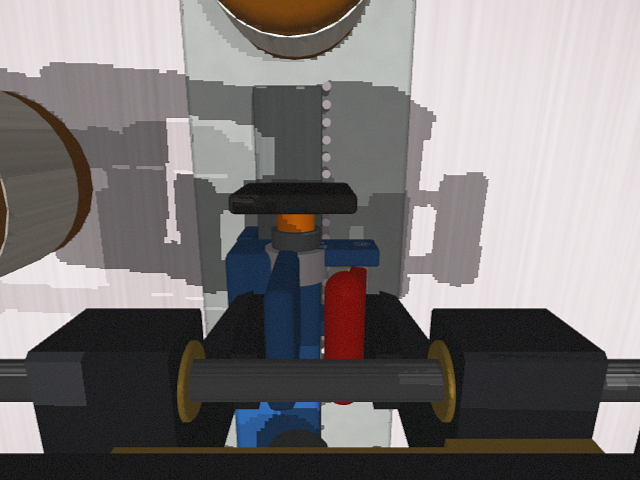

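The bar is already being pressed in at (345,330). I'll hold still until the fingers stop closing.

Request:
carry_out(
  moves=[
    [[2.5, 0, -0.05, 0, 0.1, 0, 0], [2.5, 0, 0, 0, 0, 0, 0], [2.5, 0, 0, 0, 0, 0, 0], [2.5, 0, 0, 0, 0, 0, 0]],
  ],
)

```text
clock: 4.13
position: [535.0, -2.3, 94.5]
orientation: [0.697, 0.717, 0.001, 0.001]
wrist_force: [0.3, 0.0, 0.4]
opening: 0.383
```

Run:
```python
from h import *
s=env.get_state();print(s['clock'],s['position'],s['wrist_force'],s['ft_torque'],s['opening']*88.1);plan(v2w(8.2,-31.5,94),down(1.75))
```

```text
4.1333 [534.96756851  -2.33455681  94.4530218 ] [0.26668213 0.0257449  0.44783781] [-0.04620459 -0.0041216  -0.04564934] 33.699714222518786
1 rows
[8.81, 0.04, -0.13, 0.04, 0.17, -0.03, -0.1]
```

Request:
carry_out(
  moves=[
    [[2.5, 0, 0, 0, 0, 0, 0], [2.5, 0, 0, 0, 0, 0, 0], [2.5, 0, 0, 0, 0, 0, 0]],
  ],
  newtons=26,
)

```text
clock: 4.38
position: [533.8, -2.4, 94.4]
orientation: [0.697, 0.717, 0.0, -0.0]
wrist_force: [-1.6, 0.1, -0.0]
opening: 0.357
```

Request:
carry_out(
  moves=[
    [[2.5, 0, 0, 0, 0, 0, 0], [2.5, 0.2, 0, 0, 0, 0, 0], [2.5, 0.4, 0, 0, 0, 0, 0], [2.5, 0.4, 0, 0, 0, 0, 0], [2.5, 0.4, 0, 0, 0, 0, 0]],
  ],
)

```text
clock: 4.8
position: [533.4, 10.2, 94.4]
orientation: [0.697, 0.717, -0.001, 0.001]
wrist_force: [-1.3, -2.7, 1.2]
opening: 0.356
```

Run:
```python
from meas import *
f=grab('wrist','w4.png')
s=env.get_state();print(s['clock'],s['position'],s['wrist_force'],s['ft_torque'],s['opening']*88.1)
meas(f);plan(v2w(8.2,0,94),down(1.75))
```

```text
4.85 [533.43692476  11.09729798  94.40540159] [-1.4775935  -2.58523801  1.21373816] [-0.29551797  0.29107843  0.08014744] 31.477873543056514
plate 37736 [[-57.4, -149.4, 13.0], [21.6, 47.4, 14.8], [60.2, 111.4, 16.4]]
carr top 6331 [[-28.4, -98.5, 71.2], [-10.7, -30.9, 74.7], [36.0, 1.1, 76.4]]
post top 2377 [[-6.4, -40.2, 120.6], [-1.3, -9.4, 124.4], [3.4, 2.3, 126.1]]
red 3358 [[10.2, -25.2, 104.1], [16.6, -8.8, 118.5], [25.0, 4.9, 120.7]]
knob top 5482 [[-36.5, -19.8, 160.5], [-10.0, 14.2, 166.5], [55.1, 15.0, 169.9]]
orange stem 669 [[-6.5, 9.6, 45.7], [1.9, 13.4, 73.3], [10.0, 17.5, 75.6]]
pad 2829 [[-22.5, -10.6, 79.2], [1.8, 24.4, 87.6], [28.7, 27.8, 95.4]]
jar lid 2912 [[-17.7, 78.5, 112.2], [0.4, 82.6, 114.7], [18.1, 85.4, 116.4]]
lid circ ((0.055774688720703125, 85.61085510253906), 19.930761337280273)
1 rows
[8.81, 1.85, -0.02, 0.04, 0.02, 0.11, -0.1]
```

View pics/w4.png

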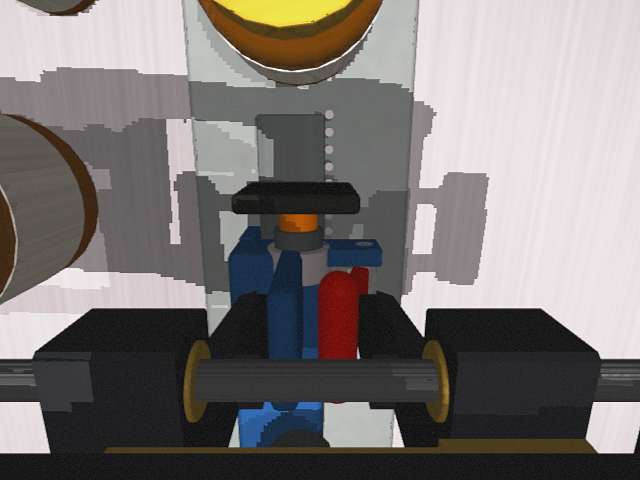

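It slides with only 2.6 N and the lever is fully in. I'll continue up to just short of the jar.

Request:
carry_out(
  moves=[
    [[2.5, 0.4, 0, 0, 0, 0, 0], [2.5, 0.4, 0, 0, 0, 0, 0], [2.5, 0.4, 0, 0, 0, 0, 0], [2.5, 0.4, 0, 0, 0, 0, 0], [2.5, 0.4, 0, 0, 0, 0, 0], [2.5, 0.4, 0, 0, 0, 0, 0], [2.5, 0.4, 0, 0, 0, 0, 0], [2.5, 0.3, 0, 0, 0, 0, 0], [2.5, 0.2, 0, 0, 0, 0, 0]],
  ],
)

```text
clock: 5.6
position: [532.3, 48.0, 94.4]
orientation: [0.696, 0.718, -0.001, 0.001]
wrist_force: [-1.5, -2.7, 0.5]
opening: 0.356
```

Run:
```python
from meas import *
f=grab('wrist','w5.png')
s=env.get_state();print(s['clock'],s['position'],s['wrist_force'],s['ft_torque'],s['opening']*88.1)
meas(f);plan(v2w(8.2,45,94),down(1.75))
```

```text
5.65 [532.32648031  48.49789968  94.40183591] [-0.87503279 -0.4419983   0.92500116] [-0.13823299  0.26565663 -0.06875299] 31.63193622259918
plate 23333 [[-57.4, -113.1, 13.0], [34.9, 57.8, 14.8], [60.5, 149.2, 17.4]]
carr top 6380 [[-28.3, -60.7, 71.2], [-10.5, 7.6, 74.7], [36.4, 39.0, 76.5]]
post top 2358 [[-6.3, -2.3, 120.7], [-1.2, 28.4, 124.4], [3.4, 40.2, 126.1]]
red 3365 [[10.2, 12.5, 104.4], [16.6, 29.1, 118.5], [25.0, 42.8, 120.8]]
knob top 5475 [[-36.5, 18.0, 160.5], [-6.5, 52.1, 166.5], [55.2, 52.9, 169.9]]
orange stem 1
pad 657 [[-22.0, 27.0, 82.5], [2.2, 58.9, 87.6], [33.0, 60.0, 95.7]]
jar lid 29609 [[-28.9, 80.5, 113.3], [0.4, 105.2, 114.9], [29.7, 122.8, 116.4]]
lid circ ((0.3148036301136017, 109.212158203125), 31.542348861694336)
1 rows
[8.81, 2.61, -0.02, 0.04, 0.03, 0.1, -0.04]
```

View pics/w5.png

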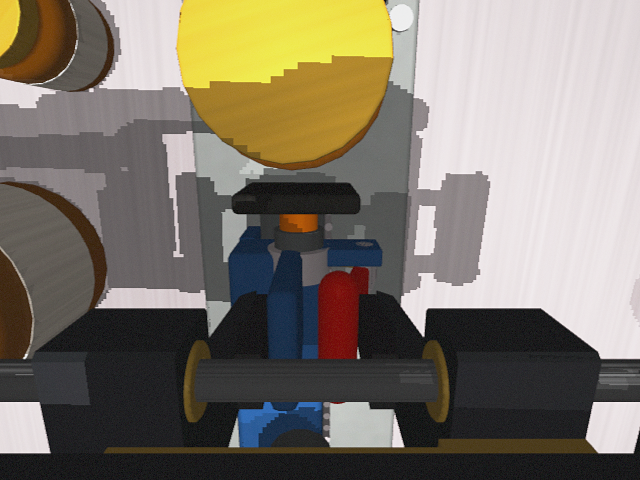

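The pad is still about 9 mm short of the jar. I'll continue slowly and watch the force.

Request:
carry_out(
  moves=[
    [[2.5, 0.2, 0, 0, 0, 0, 0], [2.5, 0.2, 0, 0, 0, 0, 0], [2.5, 0.2, 0, 0, 0, 0, 0], [2.5, 0.15, 0, 0, 0, 0, 0], [2.5, 0.15, 0, 0, 0, 0, 0], [2.5, 0.1, 0, 0, 0, 0, 0]],
  ],
)

```text
clock: 6.15
position: [532.0, 58.0, 94.4]
orientation: [0.696, 0.718, -0.001, 0.002]
wrist_force: [-1.4, -7.0, 0.7]
opening: 0.36
```

Request:
carry_out(
  moves=[
    [[2.5, 0.1, 0, 0, 0, 0, 0], [2.5, 0.1, 0, 0, 0, 0, 0], [2.5, 0.1, 0, 0, 0, 0, 0], [2.5, 0.1, 0, 0, 0, 0, 0]],
  ],
)

```text
clock: 6.48
position: [532.0, 58.4, 94.4]
orientation: [0.696, 0.718, -0.004, 0.004]
wrist_force: [-1.5, -7.1, 1.2]
opening: 0.359
```

Request:
carry_out(
  moves=[
    [[2.5, 0.1, 0, 0, 0, 0, 0], [2.5, 0.1, 0, 0, 0, 0, 0], [2.5, 0.1, 0, 0, 0, 0, 0], [2.5, 0.1, 0, 0, 0, 0, 0]],
  ],
)

```text
clock: 6.82
position: [532.0, 58.3, 94.4]
orientation: [0.695, 0.719, -0.006, 0.007]
wrist_force: [-0.3, -5.7, 1.4]
opening: 0.359
```

Run:
```python
from meas import *
f=grab('wrist','w6.png')
s=env.get_state();print(s['clock'],s['position'],s['wrist_force'],s['ft_torque'],s['opening']*88.1)
meas(f);plan(v2w(8.2,45,94),down(1.75))
```

```text
6.8667 [532.01186945  58.37882699  94.35314019] [-0.65510596 -7.92146676  1.62467401] [-0.96370167  0.18046501  0.04411683] 31.385071272561955
plate 19241 [[-57.5, -106.3, 12.8], [41.6, 54.4, 14.8], [60.7, 158.2, 17.6]]
carr top 6319 [[-28.3, -51.8, 71.2], [-10.8, 20.4, 74.7], [36.2, 49.3, 76.6]]
post top 2319 [[-6.2, 8.2, 120.6], [-1.2, 38.9, 124.4], [3.4, 50.5, 125.9]]
red 3324 [[10.2, 23.2, 104.2], [16.7, 39.5, 118.5], [25.1, 53.0, 120.7]]
knob top 5953 [[-36.6, 29.3, 160.4], [-7.2, 63.5, 166.3], [55.2, 64.4, 169.9]]
orange stem 0
pad 82 [[-15.3, 31.2, 78.1], [15.1, 37.8, 95.0], [35.1, 56.5, 96.0]]
jar lid 34877 [[-28.5, 81.9, 113.3], [0.5, 110.6, 114.9], [29.5, 132.7, 116.4]]
lid circ ((0.3260211944580078, 110.70967864990234), 31.592267990112305)
1 rows
[8.81, 1.62, -0.02, 0.01, -0.01, 1.06, 0.14]
```

View pics/w6.png

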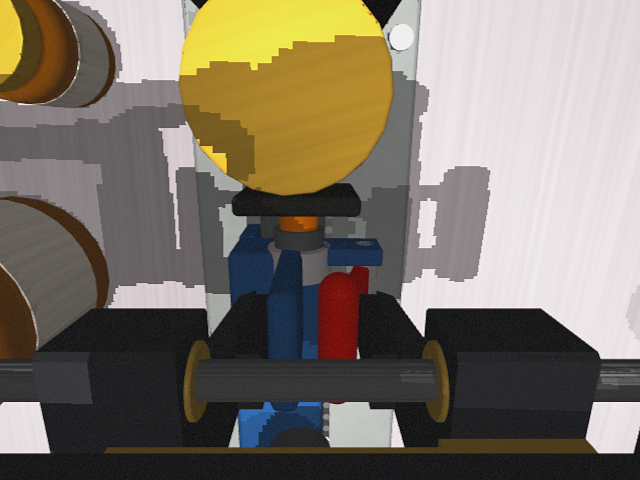

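Contact: the pad at (296,200) touches the jar, which is about 14 mm from home. I'll push slightly harder and correct the small tilt.

Request:
carry_out(
  moves=[
    [[2.5, 0.15, 0, 0, 0, 0.5, 0], [2.5, 0.2, 0, 0, 0, 0.5, 0], [2.5, 0.2, 0, 0, 0, 0, 0]],
  ],
)

```text
clock: 7.12
position: [532.0, 60.9, 94.3]
orientation: [0.695, 0.719, -0.002, 0.002]
wrist_force: [-1.0, -7.0, 1.5]
opening: 0.356
```

Request:
carry_out(
  moves=[
    [[2.5, 0.2, 0, 0, 0, 0, 0], [2.5, 0.2, 0, 0, 0, 0, 0]],
  ],
)

```text
clock: 7.28
position: [531.9, 62.8, 94.3]
orientation: [0.695, 0.719, -0.003, 0.003]
wrist_force: [-2.0, -5.0, 0.6]
opening: 0.359
```

Now it moves gently. The push on the jar is about 3–5 N.

Request:
carry_out(
  moves=[
    [[2.5, 0.2, 0, 0, 0, 0.2, 0], [2.5, 0.2, 0, 0, 0, 0.2, 0], [2.5, 0.2, 0, 0, 0, 0, 0], [2.5, 0.2, 0, 0, 0, 0, 0]],
  ],
)

```text
clock: 7.62
position: [531.8, 66.9, 94.3]
orientation: [0.695, 0.719, -0.003, 0.003]
wrist_force: [-1.1, -6.4, 1.0]
opening: 0.358
```

Request:
carry_out(
  moves=[
    [[2.5, 0.2, 0, 0, 0, 0.2, 0], [2.5, 0.2, 0, 0, 0, 0.2, 0], [2.5, 0.15, 0, 0, 0, 0, 0]],
  ],
)

```text
clock: 7.87
position: [531.7, 69.6, 94.3]
orientation: [0.695, 0.719, -0.003, 0.002]
wrist_force: [-1.4, -5.6, 1.9]
opening: 0.358
```

Run:
```python
from meas import *
f=grab('wrist','w7.png')
s=env.get_state();print(s['clock'],s['position'],s['wrist_force'],s['ft_torque'],s['opening']*88.1)
meas(f);plan(v2w(8.2,45,94),down(1.75))
```

```text
7.9167 [531.68696091  69.72641076  94.36332435] [-0.77090088 -5.30420799  1.58610774] [-1.00586475  0.17376396 -0.1028715 ] 31.47875833765605
plate 18333 [[-57.5, -93.0, 12.8], [38.6, 62.2, 14.8], [60.7, 159.7, 17.4]]
carr top 6401 [[-28.3, -39.6, 71.1], [-10.4, 30.0, 74.7], [36.3, 60.5, 76.5]]
post top 2345 [[-6.3, 19.2, 120.7], [-1.2, 49.9, 124.4], [3.4, 61.6, 126.0]]
red 2766 [[10.2, 32.8, 104.1], [16.7, 47.9, 118.7], [25.1, 59.8, 120.7]]
knob top 5656 [[-36.5, 39.9, 160.5], [14.0, 73.9, 166.5], [55.2, 74.8, 169.9]]
orange stem 0
pad 70 [[-15.4, 48.2, 88.4], [28.1, 48.9, 95.1], [35.0, 53.2, 96.0]]
jar lid 35282 [[-27.7, 61.5, 113.2], [1.6, 121.2, 114.9], [30.2, 144.0, 117.0]]
lid circ ((1.8623695373535156, 102.35328674316406), 47.312583923339844)
1 rows
[8.81, 0.48, -0.02, 0.03, -0.04, 0.4, 0.17]
```

Request:
carry_out(
  moves=[
    [[2.5, 0.15, 0, 0, 0, 0.3, 0], [2.5, 0.15, 0, 0, 0, 0.1, 0]],
  ],
)

```text
clock: 8.08
position: [531.6, 70.8, 94.3]
orientation: [0.695, 0.719, -0.002, 0.001]
wrist_force: [-0.7, -6.0, 0.9]
opening: 0.361
```

Request:
carry_out(
  moves=[
    [[2.5, 0.15, 0, 0, 0, 0.2, 0]],
  ],
)

```text
clock: 8.17
position: [531.6, 71.3, 94.3]
orientation: [0.695, 0.719, -0.001, 0.0]
wrist_force: [-1.4, -6.9, 1.1]
opening: 0.356
```

Request:
carry_out(
  moves=[
    [[2.5, 0.15, 0, 0, 0, 0.2, 0]],
  ],
)

```text
clock: 8.25
position: [531.6, 71.7, 94.3]
orientation: [0.695, 0.719, -0.0, -0.0]
wrist_force: [-0.7, -8.4, 1.3]
opening: 0.36
```

Request:
carry_out(
  moves=[
    [[2.5, 0.15, 0, 0, 0, 0.2, 0]],
  ],
)

```text
clock: 8.33
position: [531.6, 71.9, 94.3]
orientation: [0.695, 0.719, 0.0, -0.001]
wrist_force: [-0.8, -7.8, 2.0]
opening: 0.359
```

Request:
carry_out(
  moves=[
    [[2.5, 0.2, 0, 0, 0, 0, 0], [2.5, 0.2, 0, 0, 0, 0, 0]],
  ],
)

```text
clock: 8.5
position: [531.6, 72.4, 94.4]
orientation: [0.695, 0.719, -0.002, 0.001]
wrist_force: [-0.5, -10.5, 1.1]
opening: 0.358
```

Request:
carry_out(
  moves=[
    [[2.5, 0.2, 0, 0, 0, 0.1, 0], [2.5, 0.2, 0, 0, 0, 0.1, 0]],
  ],
)

```text
clock: 8.67
position: [531.6, 72.4, 94.3]
orientation: [0.694, 0.72, -0.004, 0.003]
wrist_force: [-1.4, -10.1, 1.3]
opening: 0.362
```

Run:
```python
from meas import *
f=grab('wrist','w8.png')
s=env.get_state();print(s['clock'],s['position'],s['wrist_force'],s['ft_torque'],s['opening']*88.1)
meas(f);plan(v2w(8.2,45,94),down(1.75))
```

```text
8.7167 [531.60590259  72.48501446  94.33161121] [-0.13885221 -9.56145237  2.37568371] [-1.74947027  0.16214939 -0.08304169] 31.438335976419147
plate 17701 [[-57.5, -90.4, 12.8], [38.5, 63.5, 14.8], [60.7, 158.7, 17.4]]
carr top 6371 [[-28.3, -36.9, 71.2], [-10.5, 33.2, 74.7], [36.3, 63.2, 76.6]]
post top 2343 [[-6.2, 22.0, 120.6], [-1.2, 52.8, 124.4], [3.4, 64.4, 126.0]]
red 2383 [[10.2, 21.4, 103.4], [16.7, 49.2, 118.8], [25.1, 59.8, 120.7]]
knob top 5693 [[-36.6, 42.9, 160.5], [31.4, 76.8, 166.4], [55.1, 77.9, 169.9]]
orange stem 0
pad 59 [[-15.2, 51.2, 79.3], [28.0, 51.8, 95.0], [34.7, 57.6, 96.0]]
jar lid 36052 [[-27.5, 62.8, 113.3], [2.0, 123.2, 114.9], [30.4, 146.8, 118.2]]
lid circ ((2.6144227981567383, 103.825927734375), 48.370296478271484)
1 rows
[8.81, 0.21, -0.02, 0.03, -0.08, 0.51, 0.31]
```

View pics/w8.png

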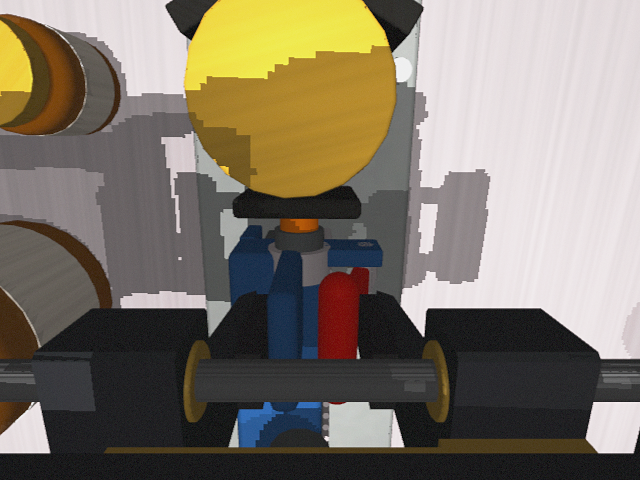

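The jar sits centred against both V arms at (180,15) and (405,20). It stalled at about 10 N total, so about 7.5 N on the jar, which means it is home. I'll let the lever go.

Request:
carry_out(
  moves=[
    [[3.5, 0.15, 0, 0, 0, 0.2, 0], [4.0, 0.1, 0, 0, 0, 0.1, 0], [5, 0, 0, 0, 0, 0, 0], [6, 0, 0, 0, 0, 0, 0], [7.5, 0, 0, 0, 0, 0, 0], [7.5, 0, 0, 0, 0, 0, 0]],
  ],
)

```text
clock: 9.22
position: [537.5, 74.0, 94.9]
orientation: [0.695, 0.719, 0.003, 0.005]
wrist_force: [0.7, -0.3, -0.4]
opening: 0.732
```

Run:
```python
from meas import *
f=grab('wrist','w9.png')
s=env.get_state();print(s['clock'],s['position'],s['wrist_force'],s['ft_torque'],s['opening']*88.1)
meas(f);plan(v2w(8.2,45,94),down(1.75))
```

```text
9.2667 [537.42784678  73.98850789  94.87198847] [-0.56834005  0.87054407  0.37849673] [-0.05370416  0.0778689   0.02741871] 68.60063022067781
plate 19379 [[-57.3, -88.9, 12.7], [39.0, 61.7, 14.8], [60.8, 167.1, 17.5]]
carr top 7969 [[-28.1, -35.1, 71.2], [-10.6, 24.1, 74.6], [35.6, 60.6, 76.2]]
post top 2313 [[-6.4, 19.6, 120.4], [-1.1, 50.5, 124.4], [3.5, 61.8, 126.2]]
red 2557 [[23.7, 18.5, 116.0], [29.8, 48.9, 120.8], [36.9, 59.8, 122.8]]
knob top 5981 [[-47.3, 41.8, 160.3], [-25.0, 73.3, 166.2], [61.0, 78.6, 169.9]]
orange stem 1
pad 92 [[-25.9, 35.2, 79.8], [-17.2, 52.6, 95.1], [54.4, 54.8, 95.9]]
jar lid 35780 [[-27.5, 62.0, 113.3], [1.6, 123.9, 114.9], [31.2, 148.2, 117.6]]
lid circ ((10.171875953674316, 104.48442077636719), 51.9770393371582)
1 rows
[8.81, 0.08, -0.61, 0.08, 0.66, 0.23, 0.16]
```

View pics/w9.png

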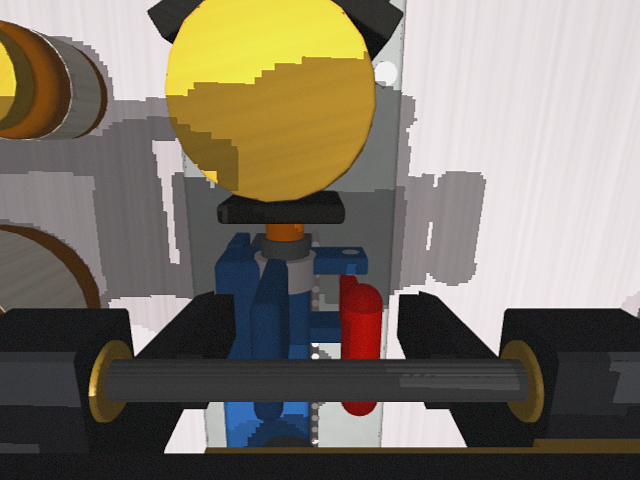

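The red bar is back at rest at (362,350) and the post front moved back 2.6 mm, so the pawl is seated. That leaves about a 1 mm gap to the jar. Next I'll rise, then find the knob.

Request:
carry_out(
  moves=[
    [[8.81, 0, -0.4, -2, 0.6, 0.2, 0.1], [8.81, 0, 0, -3, 0, 0, 0], [8.81, 0, 0, -4, 0, 0, 0], [8.81, -2, 0, -4, 0, 0, 0], [8.81, -3, 0, -1, 0, 0, 0], [8.81, -2.5, 0, 0, 0, 0, 0], [8.81, 0, 0, 0, 0, 0, 0]],
  ],
)

```text
clock: 9.85
position: [532.0, 0.8, 238.3]
orientation: [0.693, 0.721, -0.002, -0.003]
wrist_force: [-0.2, 0.2, 0.6]
opening: 0.997
```

Run:
```python
from meas import *
f=grab('wrist','w10.png');np.savez('w10.npz',**f)
s=env.get_state();print(s['clock'],s['position'],s['joint_positions'],s['wrist_force'],s['ft_torque'],s['opening']*88.1)
meas(f);plan(v2w(1,-43,220),down(1.75))
```

```text
9.9 [531.97738735   2.30691865 238.13247438] [-0.04379251 -0.00195173  1.90388006  0.00215072  1.24736576 -0.0822209 ] [0.62272241 0.01469516 0.67465228] [-0.03501879  0.06502154  0.03586611] 87.75993034613413
plate 23009 [[-57.9, -179.0, 12.7], [21.6, -9.9, 14.8], [60.2, 143.5, 17.5]]
carr top 5830 [[-28.6, -43.1, 71.4], [-12.2, 7.9, 74.8], [22.9, 58.9, 76.6]]
post top 1130 [[-14.8, -27.3, 121.4], [-1.7, 40.0, 124.4], [3.2, 60.8, 126.5]]
red 1436 [[23.9, 16.4, 116.7], [30.0, 39.1, 120.8], [36.8, 59.4, 123.0]]
knob top 2975 [[-15.1, -60.4, 160.4], [1.5, -43.1, 164.1], [17.7, -28.3, 166.5]]
orange stem 0
pad 2
jar lid 3837 [[-27.0, 62.5, 112.9], [1.5, 107.9, 114.9], [30.9, 118.3, 118.4]]
lid circ ((3.534071922302246, 89.15789794921875), 43.638370513916016)
1 rows
[8.81, -1.58, -0.56, 1.81, -0.43, -0.15, 0.41]
```

View pics/w10.png

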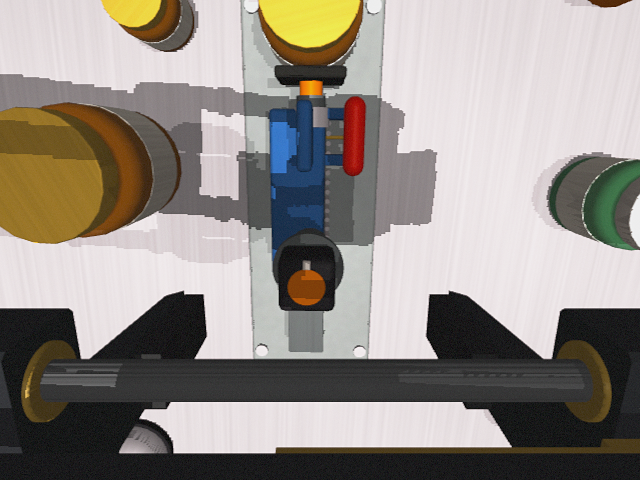

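The knob is at (307,285) in the picture, vise coordinates (1.4, -43.4), still square. I'll go over it and grip.

Request:
carry_out(
  moves=[
    [[8.81, -1.2, -0.5, 1.5, -0.4, -0.1, 0.4], [8.81, -0.4, 0, 2.5, 0, 0, 0], [8.81, 0, 0, 2.0, 0, 0, 0], [8.81, 0, 0, 0, 0, 0, 0]],
  ],
)

```text
clock: 10.23
position: [527.6, -11.0, 177.2]
orientation: [0.697, 0.717, 0.002, -0.001]
wrist_force: [-0.1, -0.5, -1.3]
opening: 1.001
```

Run:
```python
from meas import *
s=env.get_state();print(s['clock'],s['position'],s['wrist_force'],s['ft_torque'],s['opening']*88.1)
plan(v2w(1.2,-43.4,134),down(1.75))
```

```text
10.2333 [527.6196517  -10.97071881 177.2390889 ] [-0.12601197 -0.46525429 -1.32820602] [-0.09958927  0.07844494  0.01570501] 88.2107368785545
2 rows
[8.81, -0.16, -0.04, 2.16, 0.08, -0.13, -0.03]
[8.81, -0.16, -0.04, 2.16, 0.08, -0.13, -0.03]
```

Request:
carry_out(
  moves=[
    [[8.81, -0.2, 0, 2.2, 0, 0, 0], [8.81, -0.1, 0, 1.5, 0, 0, 0], [8.0, 0, 0, 0.6, 0, 0, 0], [6.5, 0, 0, 0, 0, 0, 0], [5.2, 0, 0, 0, 0, 0, 0], [5, 0, 0, 0, 0, 0, 0], [5, 0, 0, 0, 0, 0, 0]],
  ],
)

```text
clock: 10.82
position: [527.1, -8.2, 134.0]
orientation: [0.695, 0.719, 0.002, -0.003]
wrist_force: [-0.5, 0.6, -0.1]
opening: 0.641
```

Run:
```python
from meas import *
s=env.get_state();print(s['clock'],s['position'],s['wrist_force'],s['ft_torque'],s['opening']*88.1)
plan(v2w(1.2,-43.4,134),down(1.75))
```

```text
10.8167 [527.0604477   -8.22745768 134.02058774] [-0.457908    0.6419078  -0.08799732] [-0.13475192  0.00376112  0.0128718 ] 56.47711566337442
1 rows
[8.81, -0.58, -0.02, -0.0, -0.05, -0.46, 0.14]
```

Request:
carry_out(
  moves=[
    [[4.5, -0.6, 0, 0, 0, -0.5, 0.1], [4.5, 0, 0, 0, 0, 0, 0], [4.5, 0, 0, 0, 0, 0, 0]],
  ],
)

```text
clock: 11.07
position: [529.3, -14.7, 136.9]
orientation: [0.696, 0.718, 0.001, 0.002]
wrist_force: [0.1, 1.3, -0.1]
opening: 0.51
```

Run:
```python
from meas import *
s=env.get_state();print(s['clock'],s['position'],s['wrist_force'],s['ft_torque'],s['opening']*88.1)
plan(v2w(1.2,-43.4,134),down(1.75))
```

```text
11.0667 [529.26990863 -14.67653994 136.88108763] [ 0.1095364   1.33218732 -0.08196716] [-0.0783972   0.02550026  0.01801435] 44.96668421384163
1 rows
[8.81, 0.07, -0.22, 0.29, 0.22, 0.12, 0.05]
```

Request:
carry_out(
  moves=[
    [[4.5, 0.1, -0.2, 0.3, 0.2, 0.1, 0], [3, 0, 0, 0, 0, 0, 0], [3, 0, 0, 0, 0, 0, 0], [3, 0, 0, 0, 0, 0, 0], [3, 0, 0, 0, 0, 0, 0]],
  ],
  newtons=30,
)

```text
clock: 11.48
position: [526.3, -14.1, 134.7]
orientation: [0.696, 0.718, -0.001, -0.0]
wrist_force: [0.7, 0.4, -0.2]
opening: 0.384
```

Run:
```python
from meas import *
s=env.get_state();print(s['clock'],s['position'],s['joint_positions'],s['wrist_force'],s['ft_torque'],s['opening']*88.1)
plan(v2w(1.2,-43.4,134),down(1.75))
```

```text
11.4833 [526.27124574 -14.12699006 134.73042676] [-7.39245946e-02  7.51836553e-02  2.02542532e+00 -4.06477208e-04
  1.04230016e+00 -1.04267247e-01] [ 0.71839099  0.42227173 -0.20913403] [-0.04066617  0.00482507 -0.0280954 ] 33.846620743097716
1 rows
[8.81, 0.01, 0.08, 0.07, -0.08, 0.01, 0.0]
```

Request:
carry_out(
  moves=[
    [[3, 0, 0, 0, 0, 0, 0], [3, 0, 0, 0, 0, 0, 4], [3, 0, 0, 0, 0, 0, 6], [3, 0, 0, 0, 0, 0, 6], [3, 0, 0, 0, 0, 0, 6], [3, 0, 0, 0, 0, 0, 6]],
  ],
  newtons=45,
)

```text
clock: 11.98
position: [527.0, -14.6, 134.7]
orientation: [0.854, 0.521, -0.0, 0.001]
wrist_force: [0.2, -0.8, 0.0]
opening: 0.382
```

```bash
cat > st.py <<'E'
from meas import *
s=env.get_state();print(s['clock'],s['position'].round(2),s['joint_positions'][5],s['wrist_force'].round(2),s['ft_torque'].round(3),s['opening']*88.1)
r=R.from_quat(s['orientation']).as_matrix(); y=r[:,1]; yaw=np.rad2deg(np.arctan2(y[1],y[0])); print('turn deg',1.75-yaw)
plan(v2w(0.5,-43.4,134.5),down(yaw))
E
python3 st.py
```

```text
11.9833 [526.99 -14.58 134.73] 0.4024721134367794 [ 0.19 -0.76  0.05] [-0.133  0.179  0.209] 33.698135861871734
turn deg 28.983114097770468
1 rows
[8.81, 0.02, -0.08, 0.02, 0.04, 0.09, -0.0]
```

Request:
carry_out(
  moves=[
    [[3, 0, 0, 0, 0, 0, 5], [3, 0, 0, 0, 0, 0, 5], [3, 0, 0, 0, 0, 0, 5], [3, 0, 0, 0, 0, 0, 5], [3, 0, 0, 0, 0, 0, 5], [3, 0, 0, 0, 0, 0, 5]],
  ],
)

```text
clock: 12.48
position: [527.6, -16.6, 134.7]
orientation: [0.963, 0.27, -0.001, 0.003]
wrist_force: [1.0, -1.5, 0.1]
opening: 0.388
```

```bash
python3 st.py; python3 -c "
from meas import *
grab('scene','s1.png')"
```

```text
12.4833 [527.6  -16.56 134.7 ] 0.9518165085340236 [ 1.01 -1.46  0.08] [0.071 0.327 0.14 ] 34.15653681802424
turn deg 60.39499622160333
1 rows
[8.81, 0.02, -0.28, 0.02, 0.28, 0.15, -0.0]
```

Run:
```python
from meas import *
f=grab('wrist','w11.png');np.savez('w11.npz',**f); meas(f)
g=cv2.imread('pics/s1.png'); cv2.imwrite('pics/s1z.png',cv2.resize(g[190:300,250:400],None,fx=5,fy=5,interpolation=cv2.INTER_CUBIC))
```

```text
plate 33659 [[-56.5, -179.8, 12.7], [42.0, -13.8, 14.8], [61.0, 160.9, 17.5]]
carr top 8828 [[-28.0, -31.1, 71.3], [-1.2, 2.8, 74.7], [36.9, 56.0, 77.0]]
post top 2826 [[-5.5, 16.2, 120.3], [0.1, 37.4, 124.4], [3.8, 58.5, 126.2]]
red 4276 [[24.4, 14.0, 115.1], [31.8, 37.0, 120.7], [37.5, 59.2, 123.0]]
knob top 6908 [[-5.5, -67.6, 160.1], [9.6, -42.1, 164.0], [27.1, -13.9, 169.6]]
orange stem 0
pad 8 [[2.6, 46.0, 79.5], [3.1, 57.0, 82.0], [4.0, 59.0, 92.5]]
jar lid 1462 [[-8.4, 60.6, 112.1], [11.3, 96.2, 114.5], [33.3, 105.0, 119.2]]
lid circ ((14.699832916259766, 80.52937316894531), 29.069929122924805)
```

View pics/w11.png

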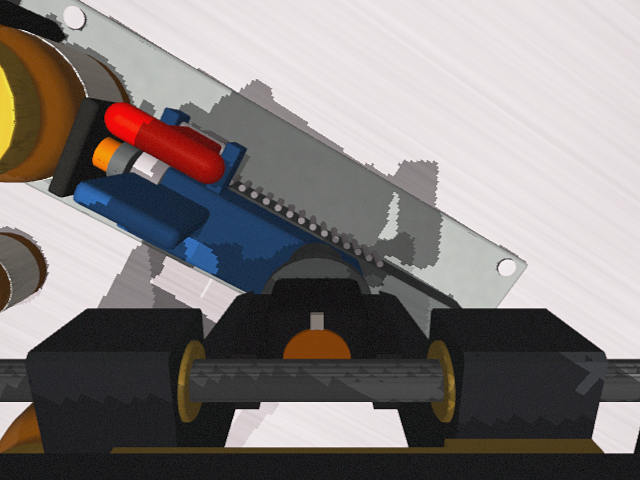

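View pics/s1z.png

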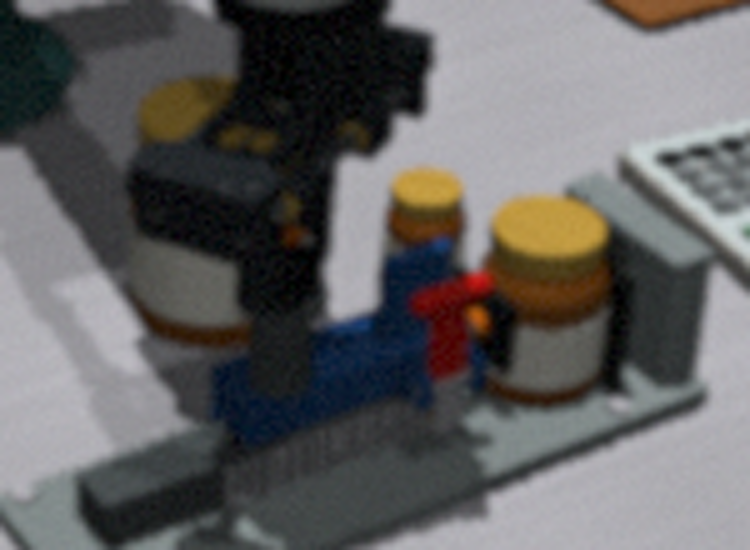

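The carriage has crept back about 2.4 mm, which fits with the pad touching and the pawl's play being taken up. I'll keep turning.

Request:
carry_out(
  moves=[
    [[3, 0, 0, 0, 0, 0, 5], [3, 0, 0, 0, 0, 0, 5], [3, 0, 0, 0, 0, 0, 5], [3, 0, 0, 0, 0, 0, 5], [3, 0, 0, 0, 0, 0, 5], [3, 0, 0, 0, 0, 0, 5]],
  ],
)

```text
clock: 13.08
position: [527.9, -17.8, 134.7]
orientation: [1.0, 0.012, 0.0, 0.004]
wrist_force: [-0.5, -1.0, 0.5]
opening: 0.378
```

```bash
python3 st.py
```

```text
13.0833 [527.87 -17.82 134.71] 1.4737439176022893 [-0.53 -0.97  0.54] [0.17  0.213 0.142] 33.261686507124345
turn deg 90.32436291587241
1 rows
[8.81, -0.14, -0.38, 0.02, 0.41, -0.01, 0.0]
```

Request:
carry_out(
  moves=[
    [[3, 0, 0, 0, 0, 0, 5], [3, 0, 0, 0, 0, 0, 5], [3, 0, 0, 0, 0, 0, 5], [3, 0, 0, 0, 0, 0, 5], [3, 0, 0, 0, 0, 0, 0]],
  ],
)

```text
clock: 13.5
position: [527.8, -18.7, 134.7]
orientation: [0.987, -0.163, 0.001, 0.004]
wrist_force: [-0.4, -0.8, 0.4]
opening: 0.382
```

```bash
python3 st.py
python3 - <<'E'
from meas import *
f=grab('wrist','w12.png');np.savez('w12.npz',**f); meas(f)
E
```

```text
13.5 [527.79 -18.74 134.69] 1.8263831341797414 [-0.36 -0.85  0.38] [ 0.321  0.108 -0.067] 33.65011229324256
turn deg 110.56692199724235
1 rows
[8.81, -0.29, -0.4, 0.02, 0.43, -0.16, 0.0]
plate 39465 [[-54.9, -183.3, 12.8], [36.7, -81.3, 14.9], [61.1, 158.3, 17.6]]
carr top 3581 [[-11.0, -72.3, 71.1], [9.4, 5.9, 74.3], [37.6, 55.2, 76.8]]
post top 21 [[10.8, -64.9, 123.2], [21.4, -34.7, 125.3], [25.1, -30.5, 128.8]]
red 2131 [[25.1, -18.9, 97.0], [34.3, 25.1, 120.0], [51.3, 57.9, 206.7]]
knob top 6988 [[-3.2, -80.6, 160.2], [10.3, -51.1, 164.0], [23.6, -22.9, 169.6]]
orange stem 0
pad 4
jar lid 1927 [[-24.9, 98.3, 113.7], [-10.7, 110.4, 114.9], [4.2, 124.6, 116.2]]
lid circ ((5.780573844909668, 93.57410430908203), 42.34550094604492)
```

View pics/w12.png

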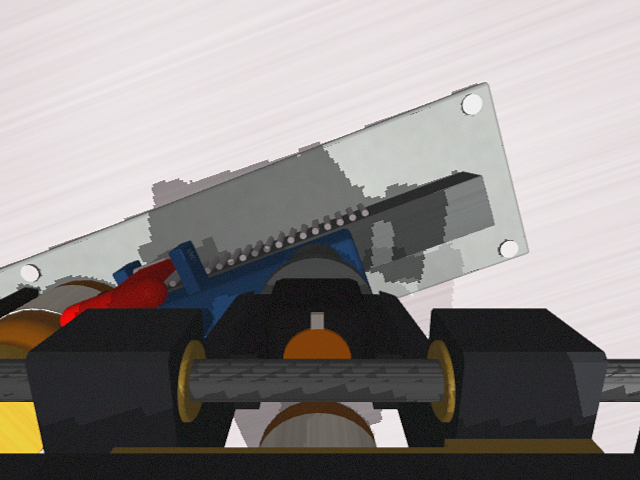

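I can't see the stem from here, so I'll let go of the knob (it stays put) and look from above.

Request:
carry_out(
  moves=[
    [[8.81, 0, 0, 0, 0, 0, 0], [8.81, 0, 0, 0, 0, 0, 0], [8.81, 0, 0, 0, 0, 0, 0], [8.81, 0, 0, -2, 0, 0, 0], [8.81, 0, 0, -4, 0, 0, 0], [8.81, 0, 0, -4, 0, 0, -6], [8.81, 0, 0, 0, 0, 0, -7], [8.81, 0, 0, 0, 0, 0, -7], [8.81, 0, 0, 0, 0, 0, -7], [8.81, 0, 0, 0, 0, 0, -7]],
  ],
)

```text
clock: 14.38
position: [527.0, -16.5, 238.2]
orientation: [0.989, 0.149, -0.002, 0.003]
wrist_force: [-0.1, -0.0, -0.4]
opening: 0.997
```

```bash
python3 st.py; python3 -c "
from h import *
plan(v2w(5,-12,238),down(1.75))"
```

```text
14.3833 [527.03 -16.49 238.23] 1.2004875670191655 [-0.05 -0.05 -0.36] [-0.018  0.142  0.047] 87.79817502849525
turn deg 74.64175260316321
3 rows
[8.81, 0.02, -0.1, 3.46, 0.11, 0.09, -0.0]
[8.81, 0.01, -0.1, 3.46, 0.11, 0.09, -0.0]
[8.81, 0.01, -0.09, 3.46, 0.11, 0.09, -0.0]
11 rows
[8.81, 0.12, -0.29, -0.0, 0.01, 0.04, -6.79]
[8.81, 0.15, -0.27, 0.0, 0.01, 0.04, -6.79]
[8.81, 0.18, -0.25, 0.0, 0.01, 0.04, -6.79]
[8.81, 0.21, -0.23, 0.0, 0.01, 0.04, -6.79]
[8.81, 0.23, -0.2, 0.0, 0.01, 0.04, -6.79]
[8.81, 0.26, -0.17, 0.0, 0.01, 0.04, -6.79]
[8.81, 0.27, -0.14, 0.0, 0.01, 0.04, -6.79]
[8.81, 0.29, -0.11, 0.0, 0.01, 0.04, -6.79]
[8.81, 0.3, -0.07, 0.0, 0.01, 0.04, -6.79]
[8.81, 0.31, -0.04, 0.0, 0.01, 0.04, -6.79]
[8.81, 0.31, -0.0, 0.0, 0.01, 0.04, -6.79]
```

Request:
carry_out(
  moves=[
    [[8.81, 0.1, -0.5, 0, 0, 0, -6.8], [8.81, 0.2, -0.5, 0, 0, 0, -6.8], [8.81, 0.3, -0.4, 0, 0, 0, -6.8], [8.81, 0.3, -0.4, 0, 0, 0, -6.8], [8.81, 0.4, -0.3, 0, 0, 0, -6.8], [8.81, 0.4, -0.3, 0, 0, 0, -6.8], [8.81, 0.5, -0.2, 0, 0, 0, -6.8], [8.81, 0.5, -0.2, 0.5, 0, 0, -6.8], [8.81, 0.5, 0, 1, 0, 0, -6.8], [8.81, 0.6, 0, 1, 0, 0, -6.8]],
  ],
)

```text
clock: 15.22
position: [532.8, 38.0, 215.7]
orientation: [0.715, 0.699, -0.0, 0.004]
wrist_force: [-0.5, 0.2, 0.3]
opening: 1.004
```

Request:
carry_out(
  moves=[
    [[8.81, 0.8, 0, 0.5, 0, 0, -6.8], [8.81, 0.3, 0, 0, 0, 0, 0], [8.81, 0, 0, 0, 0, 0, 0]],
  ],
)

```text
clock: 15.47
position: [531.3, 50.6, 207.9]
orientation: [0.668, 0.744, -0.002, 0.003]
wrist_force: [0.1, -0.7, 0.1]
opening: 1.001
```

```bash
python3 st.py
python3 - <<'E'
from meas import *
f=grab('wrist','w13.png');np.savez('w13.npz',**f); meas(f)
E
```

```text
15.4667 [531.3   50.58 207.91] -0.05201609942788497 [ 0.05 -0.73  0.1 ] [-0.084  0.005 -0.012] 88.185254377768
turn deg -4.359693001264026
3 rows
[8.81, -2.11, -0.4, 2.46, 0.02, 0.12, -0.0]
[8.81, -2.11, -0.4, 2.46, 0.02, 0.12, -0.0]
[8.81, -2.12, -0.39, 2.45, 0.02, 0.12, -0.0]
plate 21207 [[-57.9, -181.9, 12.6], [21.4, 39.4, 14.8], [60.4, 177.4, 17.6]]
carr top 6360 [[-28.5, -58.9, 71.3], [-13.5, 3.5, 74.7], [26.3, 57.0, 76.4]]
post top 1215 [[-17.4, -33.1, 121.5], [-1.6, 37.8, 124.4], [3.2, 58.7, 126.3]]
red 1628 [[23.5, 14.7, 116.1], [29.8, 38.8, 120.7], [36.9, 59.5, 123.1]]
knob top 863 [[-16.8, -66.4, 160.4], [2.8, -56.6, 164.3], [16.0, -27.8, 166.5]]
orange stem 0
pad 6 [[-5.2, 44.7, 79.7], [-0.4, 58.7, 80.7], [3.4, 59.2, 89.0]]
jar lid 10847 [[-27.9, 94.0, 113.2], [1.2, 124.7, 114.9], [30.5, 152.7, 116.7]]
lid circ ((8.931660652160645, 105.0106430053711), 51.64267349243164)
```

View pics/w13.png

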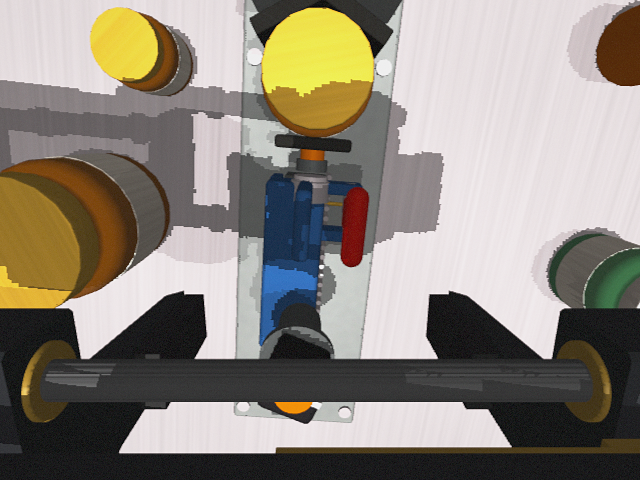

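```bash
cat > stem.py <<'E'
from meas import *
def stem(f,zoom=None):
    W=cloud(f);c,s=np.cos(TH),np.sin(TH);O=C+10*np.array([s,-c]);d=W[...,:2]-O;X=d@[c,s];Y=d@[-s,c];z=W[...,2]
    hsv=cv2.cvtColor(f['pixels'],cv2.COLOR_RGB2HSV);H,S=hsv[...,0],hsv[...,1]
    m=(H>5)&(H<20)&(S>180)&(abs(X-1.5)<12)&(z<84)&(z>55)&(Y>-40)&(Y<100)&(f['range_z']>0)
    n,l,st,_=cv2.connectedComponentsWithStats(m.astype(np.uint8))
    if n<2: print('none');return
    i=1+np.argmax(st[1:,4]);x,y,w,h,a=st[i];print('bbox',x,y,w,h,a)
    # ray-plane at stem top-line: column centre, heights
    M=R.from_rotvec(f['rvec'].ravel()).as_matrix();cam=-M.T@f['tvec'].ravel()
    L=[]
    for u in range(x+w//2-3,x+w//2+4):
        col=np.where(l[:,u]==i)[0]
        if len(col)==0: continue
        out=[]
        for v in(col[0]-.5,col[-1]+.5):
            r=M.T@np.array([(u-f['cx'])/f['fx'],(v-f['cy'])/f['fy'],1]);p=cam+r*(73-cam[2])/r[2]
            out.append((p[:2]-O)@[-s,c])
        L.append(out)
    L=np.array(L);print('stem y from',L[:,1].mean().round(2),'to',L[:,0].mean().round(2),'len',(L[:,0]-L[:,1]).mean().round(2))
    if zoom:
        cv2.imwrite('pics/'+zoom,cv2.resize(f['pixels'][max(0,y-40):y+60,max(0,x-40):x+70,::-1],None,fx=6,fy=6,interpolation=cv2.INTER_CUBIC))
E
python3 - <<'E'
from stem import *
for n in('w1','w2','w10','w13'): print(n); stem(dict(np.load(n+'.npz')),n+'z.png')
E
```

```text
w1
bbox 292 125 20 13 233
stem y from -2.85 to 7.25 len 10.1
w2
bbox 289 189 28 15 362
stem y from -3.28 to 5.74 len 9.02
w10
bbox 299 80 24 15 294
stem y from 69.45 to 79.63 len 10.18
w13
bbox 301 149 23 12 238
stem y from 73.1 to 79.74 len 6.64
```

View pics/w13z.png

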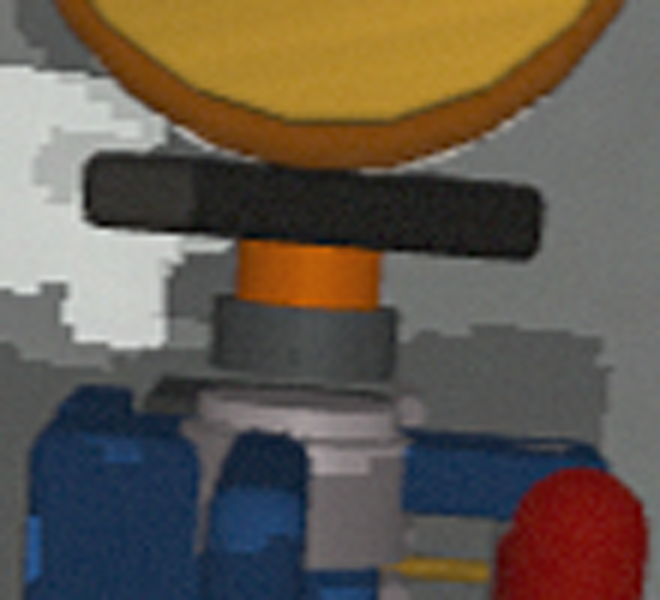

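View pics/w2z.png

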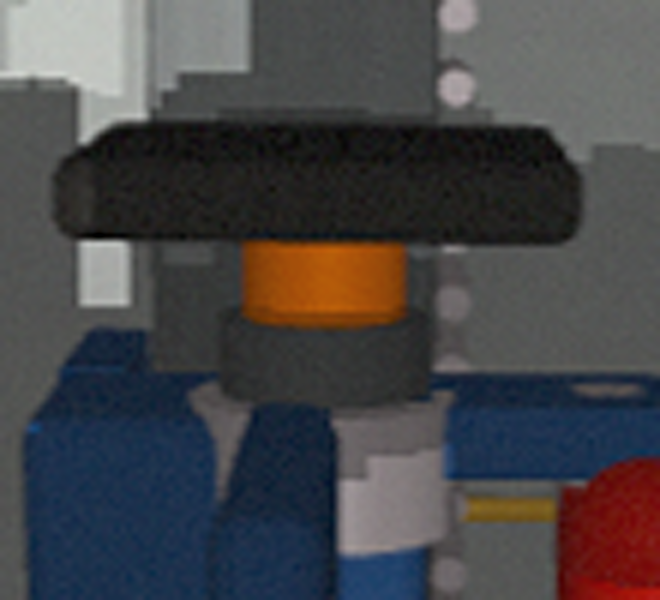

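Comparing w10 and w13, the pad back stays at y 79.7 while the collar advanced 3.65 mm. The plunger is therefore about 3–3.6 mm in (15–18 N), and the lever is at rest. It needs roughly another 1.7 mm, about 28°, so I'll regrasp.

Run:
```python
from meas import *
f=dict(np.load('w13.npz'));W=cloud(f)
plan(v2w(0.7,-46.3,205),down(1.75-20.5),n=5)
```

```text
5 rows
[8.81, -1.33, -0.24, 0.07, 0.02, 0.07, 4.97]
[8.81, -1.34, -0.12, 0.07, 0.02, 0.07, 4.97]
[8.81, -1.35, -0.0, 0.06, 0.02, 0.07, 4.97]
[8.81, -1.34, 0.11, 0.06, 0.02, 0.07, 4.97]
[8.81, -1.33, 0.23, 0.06, 0.02, 0.07, 4.97]
```

Request:
carry_out(
  moves=[
    [[8.81, -1.3, -0.2, 0, 0, 0, 5], [8.81, -1.3, -0.1, 0, 0, 0, 5], [8.81, -1.3, 0, 0, 0, 0, 5], [8.81, -1.3, 0.1, 0, 0, 0, 5], [8.81, -1.3, 0.2, 0, 0, 0, 5], [8.81, 0, 0, 0, 0, 0, 0]],
  ],
)

```text
clock: 16.02
position: [527.6, -18.0, 211.6]
orientation: [0.823, 0.568, 0.0, 0.005]
wrist_force: [-0.3, -0.2, -0.9]
opening: 1.001
```

Run:
```python
from stem import *
f=grab('wrist','w14.png');np.savez('w14.npz',**f);stem(f); W=cloud(f);Q=meas(f)
m=(abs(Q[...,2]-165)<4)&(abs(Q[...,0])<40)&(Q[...,1]<-10)&(Q[...,1]>-80)
m[345:]=0
print(cv2.minAreaRect(Q[m][:,:2].astype(np.float32)),m.sum())
s=env.get_state();print(s['clock'],s['position'],s['joint_positions'][5])
plan(v2w(0.7,-46.3,134),down(1.75-20.5))
```

```text
bbox 228 53 26 20 275
stem y from 74.02 to 80.75 len 6.73
plate 25643 [[-57.7, -181.7, 12.7], [26.2, -19.1, 14.8], [60.4, 140.1, 17.1]]
carr top 6486 [[-28.5, -36.6, 71.5], [-11.1, 4.7, 74.8], [20.6, 56.0, 76.6]]
post top 1452 [[-6.6, -24.1, 120.7], [-1.2, 37.1, 124.4], [3.3, 57.8, 126.4]]
red 2035 [[24.0, 13.3, 116.4], [30.5, 37.1, 120.7], [37.0, 59.2, 123.2]]
knob top 3906 [[-16.5, -65.3, 160.4], [2.1, -45.9, 164.1], [20.1, -28.9, 166.6]]
orange stem 0
pad 1
jar lid 1737 [[-26.9, 61.0, 112.3], [-7.6, 100.3, 114.8], [29.4, 113.4, 117.8]]
lid circ ((2.8119964599609375, 87.7379379272461), 42.004249572753906)
((1.5573816299438477, -47.28702926635742), (33.4189567565918, 33.511234283447266), 69.25371551513672) 3777
16.0667 [527.81513264 -17.10084926 211.72317533] 0.28463270267568075
2 rows
[8.81, 0.0, -0.09, 3.89, 0.24, 0.11, -0.88]
[8.81, -0.01, -0.08, 3.89, 0.24, 0.11, -0.88]
```

View pics/w14.png

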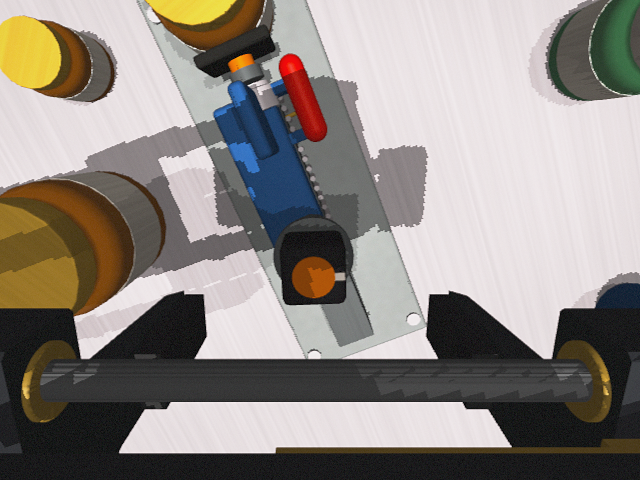

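The knob is confirmed at 20.5° past the quarter turn, with its centre at vise (1.5, -47). I'll descend and grip.

Request:
carry_out(
  moves=[
    [[8.81, 0, 0, 3.5, 0.2, 0.1, -0.9], [8.81, 0, 0, 2.8, 0.2, 0.1, -0.9], [7.5, 0, 0, 1.2, 0, 0, 0], [6, 0, 0, 0.2, 0, 0, 0], [4.8, 0, 0, 0, 0, 0, 0], [4.5, 0, 0, 0, 0, 0, 0]],
  ],
)

```text
clock: 16.57
position: [532.3, -15.7, 137.1]
orientation: [0.81, 0.586, 0.004, 0.003]
wrist_force: [-0.2, 0.1, 0.4]
opening: 0.724
```

Run:
```python
from meas import *
s=env.get_state();print(s['clock'],s['position'],s['wrist_force'],s['ft_torque'],s['opening']*88.1)
plan(v2w(1.0,-46.8,134),down(1.75-20.6))
```

```text
16.5667 [532.30229619 -15.68324012 137.09614585] [-0.16617762  0.11719919  0.44092903] [-0.06327993  0.06036909 -0.02839162] 63.77073969627729
1 rows
[8.81, -0.34, -0.46, 0.3, 0.56, -0.23, 0.59]
```

Request:
carry_out(
  moves=[
    [[6, -0.3, -0.5, 0.3, 0.6, -0.2, 0.6], [5, 0, 0, 0, 0, 0, 0], [4.5, 0, 0, 0, 0, 0, 0]],
  ],
)

```text
clock: 16.82
position: [528.3, -16.5, 137.0]
orientation: [0.813, 0.582, 0.001, 0.001]
wrist_force: [0.1, -0.3, -0.4]
opening: 0.549
```

Run:
```python
from meas import *
s=env.get_state();print(s['clock'],s['position'],s['wrist_force'],s['ft_torque'],s['opening']*88.1)
plan(v2w(1.0,-46.8,134),down(1.75-20.6))
```

```text
16.8167 [528.28204481 -16.48307891 137.02804496] [ 0.11770759 -0.31926153 -0.41684161] [-0.10243024  0.0682982  -0.00055053] 48.33439990323632
1 rows
[8.81, -0.13, -0.1, 0.3, 0.17, -0.09, 0.03]
```

Request:
carry_out(
  moves=[
    [[4.5, -0.1, -0.1, 0.3, 0.2, -0.1, 0], [3, 0, 0, 0, 0, 0, 0], [3, 0, 0, 0, 0, 0, 0], [3, 0, 0, 0, 0, 0, 0], [3, 0, 0, 0, 0, 0, 0]],
  ],
  newtons=45,
)

```text
clock: 17.23
position: [527.0, -16.9, 135.7]
orientation: [0.813, 0.582, 0.0, -0.0]
wrist_force: [0.1, 0.2, -0.8]
opening: 0.38
```

```bash
python3 st.py
```

```text
17.2333 [526.98 -16.87 135.73] 0.24880569894299698 [ 0.12  0.19 -0.77] [-0.076  0.064  0.042] 33.461835819539196
turn deg 20.572087425348247
1 rows
[8.81, 0.25, -0.15, 0.12, -0.0, -0.02, -0.0]
```

Request:
carry_out(
  moves=[
    [[3, 0, 0, 0, 0, 0, 4], [3, 0, 0, 0, 0, 0, 4], [3, 0, 0, 0, 0, 0, 4], [3, 0, 0, 0, 0, 0, 4], [3, 0, 0, 0, 0, 0, 4], [3, 0, 0, 0, 0, 0, 3]],
  ],
)

```text
clock: 17.73
position: [527.6, -17.4, 135.7]
orientation: [0.916, 0.402, 0.0, 0.001]
wrist_force: [-0.2, -0.3, -0.3]
opening: 0.378
```

```bash
python3 st.py
```

```text
17.7333 [527.57 -17.41 135.71] 0.6654459721501496 [-0.22 -0.26 -0.26] [0.05  0.219 0.219] 33.33637551653071
turn deg 44.39665464140741
1 rows
[8.81, 0.16, -0.32, 0.12, 0.09, 0.0, -0.0]
```

Request:
carry_out(
  moves=[
    [[8.81, 0, 0, 0, 0, 0, 0], [8.81, 0, 0, 0, 0, 0, 0], [8.81, 0, 0, 0, 0, 0, 0], [8.81, 0, 0, -2, 0, 0, 0], [8.81, 0, 0, -4, 0, 0, 0], [8.81, 0, 0, -1.5, 0, 0, -7], [8.81, 0.7, -0.7, 0, 0, 0, -7], [8.81, 0.7, -0.7, 0, 0, 0, -7], [8.81, 0.8, -0.6, 0, 0, 0, -7], [8.81, 0.8, -0.5, 0, 0, 0, -7]],
  ],
)

```text
clock: 18.57
position: [518.3, 19.7, 214.7]
orientation: [0.746, 0.666, 0.001, 0.002]
wrist_force: [0.1, 0.7, 0.7]
opening: 0.999
```

```bash
python3 st.py|head -2; python3 -c "
from h import *
plan(v2w(5,9,207),down(1.75))"
```

```text
18.5667 [518.28  19.72 214.66] 0.1046277958343998 [0.08 0.71 0.67] [-0.062  0.065 -0.049] 87.99536352319241
turn deg 8.215631512043444
2 rows
[8.81, 0.99, 0.44, 0.38, 0.1, 0.05, -4.11]
[8.81, 0.96, 0.51, 0.38, 0.1, 0.05, -4.11]
```

Request:
carry_out(
  moves=[
    [[8.81, 0.9, 0.4, 0.2, 0, 0, -3], [8.81, 0.5, 0.4, 0.3, 0, 0, -3], [8.81, 0, 0, 0, 0, 0, 0], [8.81, 0, 0, 0, 0, 0, 0]],
  ],
)

```text
clock: 18.9
position: [527.8, 35.1, 210.8]
orientation: [0.705, 0.71, 0.002, 0.003]
wrist_force: [0.3, -0.2, -0.3]
opening: 1.0
```

```bash
python3 st.py|head -2
python3 - <<'E'
from stem import *
f=grab('wrist','w15.png');np.savez('w15.npz',**f);stem(f,'w15z.png');meas(f)
M=R.from_rotvec(f['rvec'].ravel()).as_matrix();print(-M.T@f['tvec'].ravel())
f=grab('top','t2.png');np.savez('t2.npz',**f)
E
```

```text
18.9 [527.77  35.09 210.78] 0.013865930099144063 [ 0.27 -0.19 -0.29] [-0.121  0.098 -0.015] 88.06859063638798
turn deg 1.3578373646477389
bbox 296 127 24 10 229
stem y from 74.04 to 80.58 len 6.53
plate 21613 [[-57.9, -182.3, 12.7], [21.6, 38.1, 14.8], [60.4, 165.7, 17.3]]
carr top 6395 [[-28.6, -55.5, 71.4], [-13.3, 2.7, 74.7], [24.6, 56.3, 76.5]]
post top 1253 [[-17.8, -34.0, 121.1], [-1.7, 37.4, 124.4], [3.2, 58.3, 126.4]]
red 1703 [[23.4, 14.2, 115.8], [29.9, 38.4, 120.7], [36.9, 59.3, 122.9]]
knob top 1145 [[-15.1, -42.7, 160.1], [1.7, -36.5, 163.3], [18.6, -26.6, 166.2]]
orange stem 0
pad 1
jar lid 9855 [[-28.0, 93.9, 113.2], [1.2, 121.8, 114.9], [30.4, 144.0, 116.7]]
lid circ ((6.400691986083984, 102.81898498535156), 50.526607513427734)
[527.50654563 102.95621943 356.57440257]
```

View pics/w15z.png

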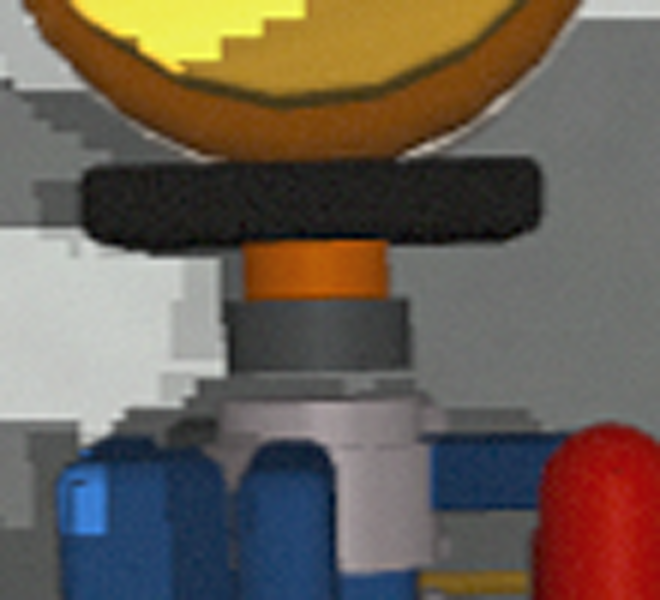

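View pics/w15.png

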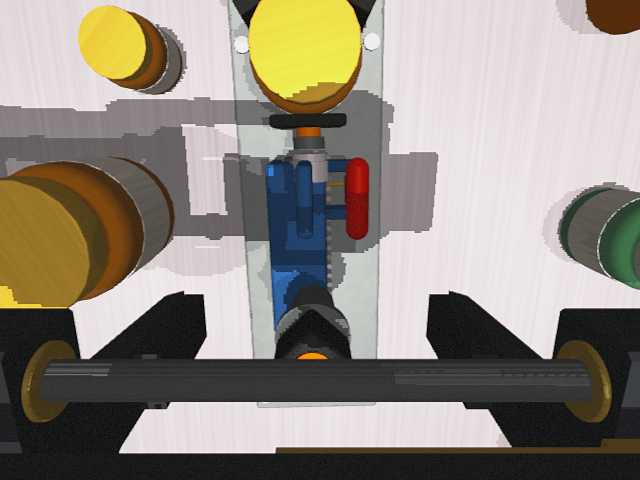

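```bash
cat > sub.py <<'E'
from stem import *
def sub(f,yc0,x0=1.5,zs=73):
    # sample saturation-like signal (R-B) along vise y at stem top line, world coords
    K=(f['fx'],f['fy'],f['cx'],f['cy']); ys=np.arange(yc0-14,yc0+14,.1); P=[]
    sig=(f['pixels'][...,0].astype(np.float32)-f['pixels'][...,2])
    for x in np.arange(x0-3,x0+3.1,1):
        q=proj(f,[v2w(x,y,zs) for y in ys]).astype(np.float32)
        P.append(cv2.remap(sig,q[:,0],q[:,1],cv2.INTER_LINEAR))
    p=np.mean(P,0); i=np.argmax(p); pk=np.percentile(p[max(0,i-25):i+25],60)
    a=i
    while a>0 and p[a]>pk/2:a-=1
    b=i
    while b<len(p)-1 and p[b]>pk/2:b+=1
    M=R.from_rotvec(f['rvec'].ravel()).as_matrix();cam=-M.T@f['tvec'].ravel()
    c,s=np.cos(TH),np.sin(TH);O=C+10*np.array([s,-c]);cy=(cam[:2]-O)@[-s,c];cz=cam[2]
    lo,hi=ys[a],ys[b]
    # occlusion corrections: collar edge height zc=76 if cam behind; pad edge top z=88 if cam ahead
    if cy>hi: hi2=cy+(hi-cy)*(cz-88)/(cz-zs)
    else: hi2=hi
    lo2=cy+(lo-cy)*(cz-76)/(cz-zs) if cy<lo else lo
    print('raw',lo.round(2),hi.round(2),(hi-lo).round(2),'corr',lo2.round(2),hi2.round(2),(hi2-lo2).round(2),'cam y',cy.round(0))
E
python3 - <<'E'
from sub import *
for n,y in(('w1',2),('w2',1),('w10',75),('w13',76),('w14',77),('w15',77)): print(n,end=' ');sub(dict(np.load(n+'.npz')),y)
E
```

```text
w1 raw -3.0 7.2 10.2 corr -3.0 7.2 10.2 cam y -0.0
w2 raw -2.9 5.5 8.4 corr -2.9 7.42 10.32 cam y 36.0
w10 raw 69.4 79.3 9.9 corr 69.1 79.3 10.2 cam y 39.0
w13 raw 72.9 79.9 7.0 corr 72.9 80.41 7.51 cam y 89.0
w14 raw 73.6 80.6 7.0 corr 72.99 80.6 7.61 cam y 16.0
w15 raw 74.1 80.5 6.4 corr 74.09 80.5 6.41 cam y 74.0
```

The corrected stem length is 10.2 mm free, 7.55 mm before this turn and 6.4 mm now. That is about 3.8 mm in, or 19 N. Another 22° or so should bring it to half way.

Run:
```python
from h import *
plan(v2w(1.2,-46.9,205),down(1.75-44.4),n=8)
```

```text
8 rows
[8.81, -0.65, -0.01, 0.07, 0.04, -0.01, 5.37]
[8.81, -0.65, 0.05, 0.07, 0.04, -0.01, 5.37]
[8.81, -0.64, 0.11, 0.07, 0.04, -0.01, 5.37]
[8.81, -0.63, 0.17, 0.07, 0.04, -0.01, 5.37]
[8.81, -0.61, 0.23, 0.07, 0.04, -0.01, 5.37]
[8.81, -0.59, 0.29, 0.07, 0.04, -0.01, 5.37]
[8.81, -0.56, 0.34, 0.07, 0.04, -0.01, 5.37]
[8.81, -0.52, 0.39, 0.07, 0.04, -0.01, 5.37]
```

Request:
carry_out(
  moves=[
    [[8.81, -0.6, 0, 0, 0, 0, 5.4], [8.81, -0.6, 0.1, 0, 0, 0, 5.4], [8.81, -0.6, 0.1, 0, 0, 0, 5.4], [8.81, -0.6, 0.2, 0, 0, 0, 5.4], [8.81, -0.6, 0.2, 0, 0, 0, 5.4], [8.81, -0.6, 0.3, 0, 0, 0, 5.4], [8.81, -0.6, 0.3, 0, 0, 0, 5.4], [8.81, -0.5, 0.4, 0, 0, 0, 5.4], [8.81, 0, 0, 0, 0, 0, 0]],
  ],
)

```text
clock: 19.75
position: [525.2, -21.4, 211.4]
orientation: [0.926, 0.378, 0.002, 0.002]
wrist_force: [-0.1, 0.3, 0.8]
opening: 0.998
```

Run:
```python
from h import *
plan(v2w(1.2,-46.9,134),down(1.75-44.4),n=4)
```

```text
4 rows
[8.81, 0.1, -0.05, 1.94, 0.08, -0.03, -0.73]
[8.81, 0.1, -0.04, 1.94, 0.08, -0.03, -0.73]
[8.81, 0.1, -0.04, 1.94, 0.08, -0.03, -0.73]
[8.81, 0.1, -0.04, 1.94, 0.08, -0.03, -0.73]
```

Request:
carry_out(
  moves=[
    [[8.81, 0.1, 0, 2.2, 0, 0, -0.7], [8.81, 0.1, -0.1, 2.2, 0, 0, -0.7], [7.5, 0.1, -0.1, 2, 0, 0, -0.7], [6, 0.1, 0, 1, 0, 0, -0.7], [5, 0, 0, 0, 0, 0, 0], [4.8, 0, 0, 0, 0, 0, 0]],
  ],
)

```text
clock: 20.25
position: [528.8, -18.8, 137.9]
orientation: [0.914, 0.405, 0.004, 0.003]
wrist_force: [0.5, -0.2, -0.3]
opening: 0.719
```

Run:
```python
from h import *
s=env.get_state();print(s['wrist_force'],s['opening']*88)
plan(v2w(1.2,-46.9,134),down(1.75-44.4))
```

```text
[ 0.50813718 -0.16469644 -0.29787162] 63.2603697407716
1 rows
[8.81, -0.02, -0.21, 0.39, 0.56, -0.31, 0.42]
```

Request:
carry_out(
  moves=[
    [[6, 0, -0.2, 0.4, 0.6, -0.3, 0.4], [5, 0, 0, 0, 0, 0, 0], [4.5, 0, 0, 0, 0, 0, 0], [3, 0, 0, 0, 0, 0, 0], [3, 0, 0, 0, 0, 0, 0], [3, 0, 0, 0, 0, 0, 0], [3, 0, 0, 0, 0, 0, 0]],
  ],
)

```text
clock: 20.83
position: [528.7, -16.5, 137.4]
orientation: [0.916, 0.402, 0.001, -0.001]
wrist_force: [1.0, -0.9, -2.8]
opening: 0.38
```

```bash
python3 st.py
```

```text
20.8333 [528.65 -16.52 137.38] 0.6628216288046465 [ 1.   -0.89 -2.76] [-0.286 -0.066 -0.092] 33.45299048029584
turn deg 44.38250152426168
1 rows
[8.81, 0.02, -0.34, 0.29, -0.02, -0.16, -0.0]
```

Request:
carry_out(
  moves=[
    [[3, 0, 0, 0, 0, 0, 3], [3, 0, 0, 0, 0, 0, 4], [3, 0, 0, 0, 0, 0, 4], [3, 0, 0, 0, 0, 0, 4], [3, 0, 0, 0, 0, 0, 4], [3, 0, 0, 0, 0, 0, 3]],
  ],
)

```text
clock: 21.33
position: [529.4, -17.6, 137.4]
orientation: [0.977, 0.214, 0.002, 0.001]
wrist_force: [-0.4, -0.4, -1.8]
opening: 0.382
```

```bash
python3 st.py
```

```text
21.3333 [529.38 -17.62 137.36] 1.0607258028479742 [-0.38 -0.37 -1.79] [0.086 0.273 0.209] 33.687808792458476
turn deg 67.07672280048519
1 rows
[8.81, -0.13, -0.45, 0.28, 0.15, -0.19, 0.0]
```

Turned 22.7°. I'll release, rise and check the stem again.

Request:
carry_out(
  moves=[
    [[8.81, 0, 0, 0, 0, 0, 0], [8.81, 0, 0, 0, 0, 0, 0], [8.81, 0, 0, 0, 0, 0, 0], [8.81, 0, 0, -2, 0, 0, 0], [8.81, 0, 0, -4, 0, 0, 0], [8.81, 0, 0, -1.4, 0, 0, -7], [8.81, 0, -0.5, 0, 0, 0, -7], [8.81, 0.2, -0.5, 0, 0, 0, -7], [8.81, 0.3, -0.6, 0, 0, 0, -7], [8.81, 0.4, -0.6, 0, 0, 0, -7]],
  ],
)

```text
clock: 22.17
position: [522.8, 3.3, 218.0]
orientation: [0.862, 0.507, 0.004, 0.005]
wrist_force: [-0.2, -0.3, -0.3]
opening: 1.0
```

```bash
python3 -c "
from h import *
plan(v2w(3,6.5,209),down(1.75),n=5)"
```

```text
5 rows
[8.81, 0.61, -0.24, 0.18, 0.14, 0.01, -6.17]
[8.81, 0.63, -0.17, 0.18, 0.14, 0.01, -6.17]
[8.81, 0.65, -0.1, 0.18, 0.14, 0.01, -6.17]
[8.81, 0.66, -0.03, 0.18, 0.14, 0.01, -6.17]
[8.81, 0.66, 0.04, 0.18, 0.14, 0.01, -6.17]
```

Request:
carry_out(
  moves=[
    [[8.81, 0.6, -0.2, 0.2, 0.1, 0, -6.2], [8.81, 0.6, -0.2, 0.2, 0.1, 0, -6.2], [8.81, 0.6, -0.1, 0.2, 0.1, 0, -6.2], [8.81, 0.6, 0, 0.1, 0.1, 0, -6], [8.81, 0.3, 0, 0, 0.1, 0, -4], [8.81, 0, 0, 0, 0, 0, 0], [8.81, 0, 0, 0, 0, 0, 0]],
  ],
)

```text
clock: 22.75
position: [528.1, 32.6, 213.9]
orientation: [0.697, 0.717, 0.003, 0.005]
wrist_force: [-0.1, 0.9, 0.1]
opening: 0.998
```

```bash
python3 st.py|head -2
python3 - <<'E'
from sub import *
f=grab('wrist','w16.png');np.savez('w16.npz',**f);stem(f,'w16z.png');meas(f);sub(f,78)
E
```

```text
22.75 [528.14  32.65 213.94] -0.011206845580528922 [-0.11  0.91  0.08] [-0.062  0.05  -0.01 ] 87.96348877031683
turn deg 0.1293705061227357
bbox 297 123 24 8 184
stem y from 75.33 to 80.58 len 5.25
plate 21117 [[-57.9, -132.1, 12.6], [21.2, 39.8, 14.8], [60.3, 165.2, 17.4]]
carr top 6351 [[-28.6, -56.4, 71.4], [-13.2, 2.9, 74.7], [25.2, 56.1, 76.5]]
post top 1203 [[-17.8, -34.6, 121.7], [-1.7, 37.1, 124.4], [3.0, 57.7, 126.3]]
red 1682 [[23.6, 13.5, 116.0], [29.8, 37.8, 120.7], [36.9, 59.2, 123.1]]
knob top 1629 [[-17.8, -46.3, 160.2], [1.6, -38.6, 163.6], [17.5, -28.3, 166.4]]
orange stem 0
pad 2
jar lid 9329 [[-28.1, 93.9, 113.1], [1.2, 121.1, 114.9], [30.5, 142.3, 116.7]]
lid circ ((5.294854164123535, 101.57707214355469), 50.33029556274414)
raw 75.1 80.6 5.5 corr 75.06 80.6 5.54 cam y 71.0
```

View pics/w16z.png

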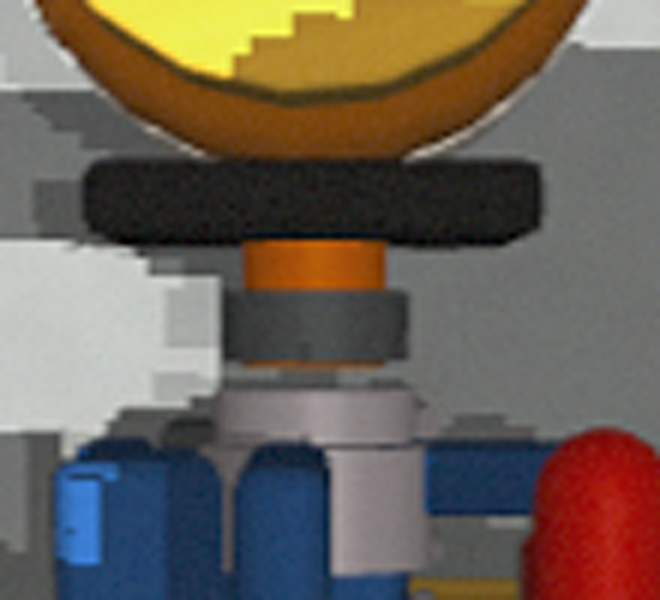

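The stem now shows about 5.3 mm, so it is about 4.7 mm in, or 23–24 N, as asked. The arm is clear. I'll back off upwards and take a final check of the whole scene.

Request:
carry_out(
  moves=[
    [[8.81, 0, 0, -4, 0, 0, 0], [8.81, -2, 0, -4, 0, 0, 0], [8.81, -3, -3, -3, 0, 0, 0], [8.81, -3, -3, 0, 0, 0, 0], [8.81, -3, -3, 0, 0, 0, 0], [8.81, 0, 0, 0, 0, 0, 0], [8.81, 0, 0, 0, 0, 0, 0]],
  ],
)

```text
clock: 23.38
position: [442.3, -79.8, 323.1]
orientation: [0.701, 0.714, 0.001, 0.006]
wrist_force: [0.3, -0.1, 0.4]
opening: 0.996
```

Run:
```python
from h import *
f=grab('scene','s9.png'); a=cv2.imread('pics/scene0.png')
b=cv2.imread('pics/s9.png'); cv2.imwrite('pics/s9z.png',np.hstack([cv2.resize(a[160:420,140:500],(400,289)),cv2.resize(b[160:420,140:500],(400,289))]))
cv2.imwrite('pics/s9zz.png',cv2.resize(b[190:300,250:400],None,fx=5,fy=5,interpolation=cv2.INTER_CUBIC))
```

```text
(no output)
```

View pics/s9z.png

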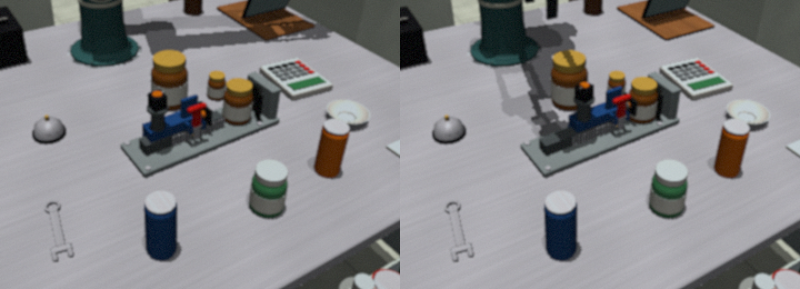

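View pics/s9zz.png

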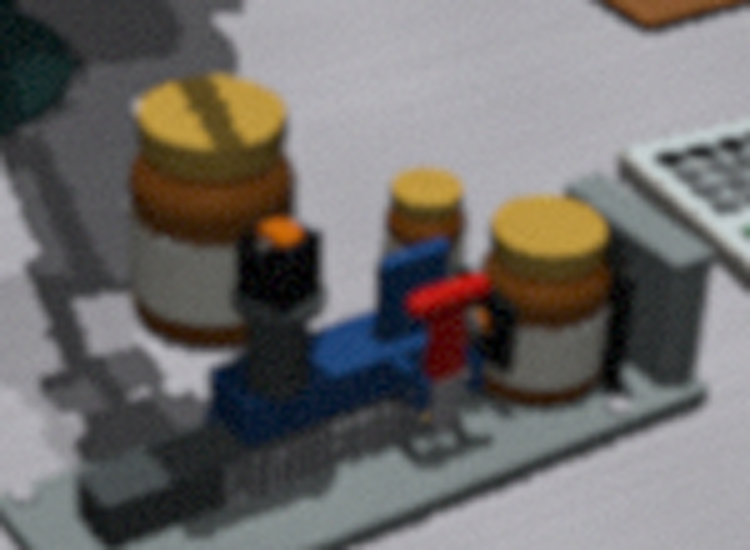

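The jar stands upright in the V jaw at (548,300), the lever is at rest, and the other items are where they were. I'm handing the job in.

```bash
python3 -c "
from cell import env
print(env.job_done())"
```

```text
the job is handed in; nothing more can be done
None
```

The amber jar is clamped in the V jaw, and I handed the job in at about 23.5 s. No verdict was reported.

**What I did:** I squeezed the lever and slid the carriage until the jar stalled in the V jaw, with about 7.5 N on the jar. I let the lever go and turned the knob clockwise about 157° in all, over three grasps with looks in between.

**Last checks:**
- **Plunger:** about 5.3 mm of orange stem shows, so it is about 4.7 mm in, or 23–24 N. The screw-travel sum gave up to 5.6 mm (28 N). Both figures are inside the 14–36 N range.
- **Jar and lever:** the jar is upright against both V arms and the lever is fully at rest.
- **Counter:** the other items look unmoved in the before and after pictures, and the arm is clear of everything.

**What disagreed:** the carriage crept back about 3 mm while the screw took up load, although the lever already read fully released. The plunger figures above were taken after the last turn, so they include it.

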